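# Close up the belt grinder after a belt change

### The arm

A 6-joint arm with a two-finger parallel gripper is mounted at the origin on the work surface. World frame = base frame: x ahead of the robot, y to its left, z up, the work surface at z = 0. Lengths are in m, angles in rad, forces in N, time in s.
With the tool pointing down it reaches from about 0.375 to 0.975 m from the base axis. Payload 3.8 kg.
Tool frame: the origin (TCP) lies midway between the tips of the shut fingers; the grasp point (between the pads) lies 19 mm behind it; z points along the fingers, y is the direction in which the jaws open and shut (so a half turn about z gives the same grasp; the last joint's range is limited). The gripper opens to 88 mm and grips with 3 to 60 N. Pads are 18 mm wide; open, the fingers measure 123 mm over their backs; the gripper's body (75 mm by 187 mm) begins 45 mm behind the grasp point.
Start: joints at [-1.247, 0.264, 1.604, -0, 1.274, -0.037], TCP at [0.238, -0.632, 0.239] pointing down, gripper open.
Joint ranges: [-2.63, 2.63], [-0.94, 2.18], [0.31, 2.57], [-1.31, 4.45], [0, 2.66], [-2.55, 2.55]. Speed limits (rad/s): [2.57, 2.57, 3.14, 3.14, 3.14, 3.14].

### API

Orientations are given as a unit quaternion [x, y, z, w].
In Python, from station import * gives the robot as it stands. The module is installed in compiled form; this text tells all that it offers.
- The arm moves only by the tool servo_tool, never from a script. Its argument "motion" is a list of rows, each an object of numbers: "rx", "ry", "rz": the turn, a rotation vector about the tool's x, y, z as a fraction of full scale; "dx", "dy", "dz": the shift along the tool's x, y, z as a fraction of full scale; "jaw": the opening, from 0 (shut) to 1 (fully open). In form: [{"rx": .., "ry": .., "rz": .., "dx": .., "dy": .., "dz": .., "jaw": ..}, ...]. A call has 1 to 20 rows; each row shifts and turns the commanded pose from where the row before left it, along the tool's axes as they then stand; what a row does not reach is not made up. Full scale, the value 1, is 0.03 m for a shift and 5 degrees for a turn. A row lasts 1/12 s, in which the tool goes at most 41.7 mm and 7.16 degrees, less where a joint would pass 70% of its speed; a pose out of reach is approached as far as the arm can. A call with a number of a shift or a turn outside -1 to 1 is refused whole. A call with a gripper value outside its range is refused whole. The fingers move at their own pace and stop on an object; "force" is the grip in N (left out, the last holds). Time passes only in rows, so rows that do not move let the fingers close. It gives the time, the measured TCP pose, the force and the opening at its end, in the units of the state.
- get_state(): the state, without advancing time (a new reading comes with each control period).
- snapshot(name): name is "scene" or "top" or "wrist"; returns (picture, depth): 400x640x3 uint8, blue, green, red; 400x640 float32, m along the optical axis (not along the pixel's ray), 0 where there is no reading.
- calibration(name): a dict with "vfov" (degrees; the focal length in pixels is half the picture's height over the tangent of half this angle, whatever the lens; pixels are square), "cx", "cy" (the principal point, pixels), "R" (3x3) and "t" (3): a world point X has camera coordinates R X + t; the wrist camera has in their place "mount" (4x4, takes a point from camera to tool coordinates, whose origin is the TCP and whose axes are the flange's). Camera axes: x right, y down, z forward; pixel columns grow to the right and rows downward; lengths in m; the calibration is good to about 2 mm. A picture is of the moment at which its call begins: read the wrist's pose just before it. calibration takes no time and is no camera call.
- job_done(): hands the job in, once; it reports no verdict.
Trained networks look in the newest picture that a camera, given by its name, has taken for a name from the list of things; names that differ only in an ending like _2 or _b are one class to them, and where a whole thing is asked for, a point or a joint stands for the part that bears it (a point fixed in the world has none). Each returns a list of dicts, best first, with "confidence" (0 to 1); they miss things now and then, are a little off and sometimes report something else, mostly with a low value. They report only what shows in the picture. A call takes as long as a camera call.
- outline_of(camera, target): "mask" (400x640 bool, what is visible of it) and "rect" ([left, top, width, height] in pixels, round what is visible of it).
The state is a dict: "t": time; "joint_pos": joint angles; "qvel": joint speeds; "tau": joint torques, N m; "tcp_pos": TCP position; "orientation": TCP orientation; "force": force on the tool from outside, world axes, zero at the start; "torque": the same for the moment, N m; "grip_width": opening from 0.0 (shut) to 1.0 (fully open).
Only numpy, scipy, OpenCV 4.12 (cv2) and the standard library are available. Lean on these libraries where they do the work, as an engineer would, in place of code of your own. Each camera call takes 0.05 s, during which the arm holds its last target. There are 200 camera calls.

### The job

A new belt has just been fitted to the knife-maker's belt grinder; make the machine ready for work. Push the loose work rest up towards the belt so that a gap of about 4 mm is left, never letting it touch the belt, then lock it by turning the clamp knob under the rest by its lever arm until it is fully tight against its stop. Also push the green belt cover fully shut, and leave the blades and the file on the bench where they lie.

Things in the scene. Friction and masses are not known exactly. Their poses are not given: they have to be found in the camera images.
- grinder: Green bench belt grinder, fixed, 300 mm tall, at any place and yaw. Origin on the bench top straight below the middle of the belt's front face, z up. The 50 mm wide brown belt stands in the plane y=0 and faces +y; the tower lies behind it (y -203 to 0 mm, x -45 to 45 mm). The belt cover is its -x side; the grey motor sits on its +x side (x to 200, y -140 to -20, up to z 176 mm).
- work_rest (a joint): Slide of the work rest along the grinder's +y, in m = the gap between the rest's inner edge and the belt: 0 touches the belt, 0.06 is farthest out. It starts 30 to 55 mm out, stays where it is left and takes about 5 N to move, just as much when the knob is tight as when it is loose, so keep off it while turning the knob.
- rest_edge (a point): Middle of the outer edge of the work rest, at half its thickness: the point to push towards the belt. The rest is a level bright steel plate 90 mm wide (grinder x), 120 mm long (grinder y), 10 mm thick, its top 162 mm above the bench, outer corners rounded 20 mm; the edge looks along the grinder's +y. Its bracket below spans grinder x -29 to 57, y to 110, z 140 to 152 mm.
- clamp_knob (a joint): Turn of the clamp knob under the rest bracket, in rad, growing counter-clockwise seen from above. It starts loose at 0.3 to 0.7; the hard stop, fully tight, is at 1.85. It stays where it is left; friction 0.3 N m. Its lever arm points 0.26 rad + this value counter-clockwise (from above) of the grinder's +x.
- knob_axis (a point): Point on the knob's vertical axis at the height of its lever arm: 130 mm above the bench, 22 mm below the rest's underside, 75 mm in front of the belt. The knob is a black round hub 46 mm across with one level steel lever arm 12 mm thick.
- knob_ball (a point): Centre of the red ball, 28 mm across, on the end of the clamp knob's lever arm, 140 mm from the knob's axis. The arm can be pushed sideways just inside the ball; there it stands clear of the rest and bracket and is open from above.
- belt_cover (a joint): Hinge of the belt cover, in rad: 0 = shut, 0.6 = farthest open. It starts ajar (0.2 to 0.45), stays where it is left, friction 0.2 N m. There is no catch; it stops by itself at 0.
- cover_pull (a point): Middle of the outer face of the black round pull, 28 mm across, on the belt cover: 254 mm above the bench, 36 mm out from the cover's hinge plane and 160 mm from the hinge. The cover is a green sheet 183 mm wide, 5 mm thick, from 22 to 290 mm above the bench. Pushing the pull towards the machine shuts it.
- cover_hinge (a point): Point on the vertical hinge axis of the belt cover at the height of the pull. The open cover swings out about it towards the grinder's -x.
- dao_a: Curved heavy blade with wooden handle, 370 mm long, lying flat; a bystander. Origin at the front end of its handle, underneath.
- dao_b: A second such blade, a bystander.
- dao_c: A third such blade, a bystander.
- file: Flat file with wooden handle, 370 mm long, 26 mm high, lying on the bench near the work rest; a bystander. Origin near its middle, underneath.

How it is judged:
By the outcome, as a careful person would: the job done as asked, in the order asked, and still so for the second after the job is handed in, with the robot touching nothing.
It also fails if it takes over 64 s, if anything falls off the work surface, if the arm or the gripper's body presses on something with over 40 N, if the wrist force passes 120 N, or if a joint passes its speed limit or range.

## Working session

There is one attempt and no reset: what is moved stays moved. The work goes in short steps, Python scripts to look and compute and a tool call to move; the robot and the scene stay as the last step left them, time stands still between calls to the robot, and variables do not carry over. Pictures are saved under pics/ and viewed, on a budget of 10 in all, crops included, one or two more only if the job needs it, and the job is handed in when it is done.

Besides the shell and the picture viewer there is one more tool, called after "Emit:" in YAML: its name, and indented under it one key for each argument. servo_tool: Moves the arm, as the interface text tells. Its arguments: {"type":"object","properties":{"motion":{"type":"array","items":{"type":"object","properties":{"rx":{"type":"number"},"ry":{"type":"number"},"rz":{"type":"number"},"dx":{"type":"number"},"dy":{"type":"number"},"dz":{"type":"number"},"jaw":{"type":"number"}}}},"force":{"type":"number"}},"required":["motion"]}

```bash
mkdir -p pics; cat > h.py <<'E'
from station import *
import numpy as np, cv2
from scipy.spatial.transform import Rotation as Rn
def cal(name):
    c=calibration(name); f=200/np.tan(np.radians(c['vfov'])/2); return c,f
def cloud(name,depth,pose=None):
    c,f=cal(name); v,u=np.mgrid[0:400,0:640]
    P=np.stack([(u-c['cx'])/f*depth,(v-c['cy'])/f*depth,depth],-1)
    if 'R' in c: W=(P-np.array(c['t']))@np.array(c['R'])
    else:
        s=pose; M=np.array(c['mount']); P=P@M[:3,:3].T+M[:3,3]
        W=P@Rn.from_quat(s['orientation']).as_matrix().T+s['tcp_pos']
    W[depth==0]=np.nan; return W
E
python3 - <<'E'
from h import *
s=get_state(); print(s)
for n in ['scene','top']:
    p,d=snapshot(n); cv2.imwrite(f'pics/{n}0.png',p); W=cloud(n,d); np.save(f'{n}0.npy',W)
    for t in ['grinder','work_rest','clamp_knob','knob_ball','belt_cover','cover_pull','file','dao_a']:
        for o in outline_of(n,t)[:3]:
            m=o['mask']; print(n,t,round(o['confidence'],2),o['rect'],np.round(np.nanmedian(W[m],0),3))
E
```

```text
{'t': 0.0, 'joint_pos': array([-1.24687336e+00,  2.64735955e-01,  1.60532849e+00, -2.10036086e-05,
        1.27366864e+00, -3.69105793e-02]), 'qvel': array([-0.00072952, -0.00017118,  0.00128225,  0.00067686,  0.00117162,
       -0.00030824]), 'tau': array([ 2.55459440e-06, -5.02123582e+01, -3.56876922e+01,  7.26866070e-02,
        2.93313246e-02, -1.89148914e-04]), 'tcp_pos': array([ 0.23808004, -0.63089193,  0.23742414]), 'orientation': array([ 9.83767876e-01,  1.79442530e-01, -1.62991151e-04, -1.05777915e-03]), 'force': array([ 0.20486656, -0.45262598, -0.22069753]), 'torque': array([-0.03720266, -0.02804343,  0.0172078 ]), 'grip_width': 1.0002369948598757}
scene grinder 0.88 [228.4, 103.2, 100.9, 116.5] [ 0.591 -0.146  0.158]
scene grinder 0.4 [323.8, 268.5, 123.9, 66.7] [0.599 0.388 0.009]
scene grinder 0.36 [294.2, 106.8, 31.9, 64.5] [ 0.469 -0.156  0.213]
scene work_rest 0.84 [290.0, 167.1, 42.0, 34.3] [ 0.57  -0.006  0.159]
scene work_rest 0.75 [291.6, 198.9, 14.7, 20.7] [0.662 0.062 0.133]
scene knob_ball 0.58 [289.4, 199.2, 14.7, 19.3] [0.663 0.062 0.133]
scene belt_cover 0
[... 276 characters left out ...]
.6, 238.9, 106.3, 62.5] [0.577 0.281 0.009]
scene dao_a 0.6 [327.2, 269.8, 119.7, 62.8] [0.606 0.388 0.009]
top grinder 0.53 [379.9, 231.1, 69.3, 22.0] [ 0.467 -0.173  0.267]
top work_rest 0.86 [323.4, 188.5, 41.8, 34.9] [ 0.568 -0.014  0.162]
top knob_ball 0.41 [315.0, 171.0, 20.0, 16.6] [0.656 0.05  0.137]
top belt_cover 0.74 [373.0, 223.5, 80.6, 28.2] [ 0.471 -0.189  0.267]
top cover_pull 0.84 [373.1, 229.3, 78.2, 26.5] [ 0.466 -0.171  0.263]
top file 0.76 [293.5, 148.4, 14.5, 113.7] [0.597 0.124 0.008]
top dao_a 0.97 [238.3, 166.0, 22.9, 112.4] [0.562 0.275 0.012]
top dao_a 0.79 [208.9, 156.7, 27.8, 118.1] [0.584 0.383 0.012]
top dao_a 0.77 [174.4, 156.4, 29.6, 117.4] [0.583 0.479 0.012]
```

```bash
python3 - <<'E'
import cv2,numpy as np
a=cv2.imread('pics/scene0.png')[90:290,210:410];b=cv2.imread('pics/top0.png')[120:320,280:480]
cv2.imwrite('pics/c0.png',np.hstack([cv2.resize(x,(400,400),interpolation=cv2.INTER_CUBIC) for x in(a,b)]))
W=np.load('top0.npy')
# rest plate: z 0.155..0.167
for n in['top','scene']:
    W=np.load(n+'0.npy'); 
    m=(abs(W[...,2]-.162)<.005)&(abs(W[...,0]-.57)<.12)&(abs(W[...,1])<.12)
    P=W[m][:,:2].astype(np.float32); print(n,len(P),cv2.minAreaRect(P),P.min(0),P.max(0))
E
```

```text
top 1160 ((0.5580049157142639, -0.0500042587518692), (0.20401746034622192, 0.1253134161233902), 65.01701354980469) [ 0.4581274  -0.11824479] [0.61726695 0.04701839]
scene 717 ((0.5397139191627502, -0.037432968616485596), (0.18140479922294617, 0.14341643452644348), 83.5367431640625) [ 0.4586075  -0.11970946] [0.61852956 0.05119816]
```

View pics/c0.png

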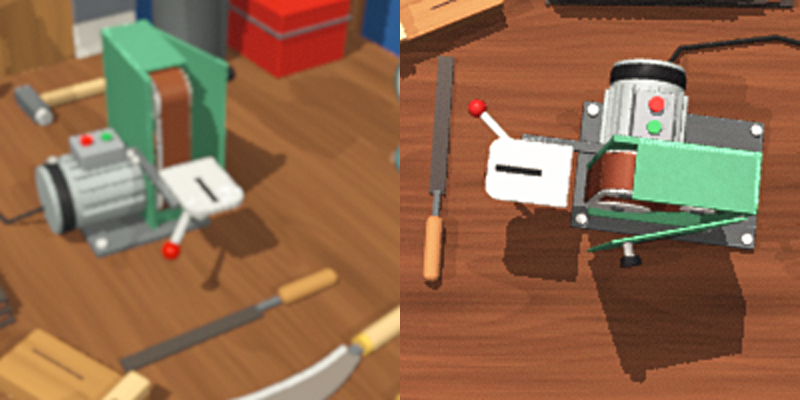

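The crop shows the rest (white plate) at top-view px ≈(345,205), the red ball at ≈(319,173), the cover ajar with its pull at ≈(395,250), and the file to the left. Grinder +y ≈ world +y.

```bash
python3 - <<'E'
from h import *
print(cal('wrist')); print(cal('top')[0]['t'],cal('scene')[0]['t'])
W=np.load('top0.npy'); p=cv2.imread('pics/top0.png')
hsv=cv2.cvtColor(p,cv2.COLOR_BGR2HSV)
near=(abs(W[...,0]-.55)<.2)&(abs(W[...,1]+.1)<.25)
m=near&(W[...,2]>.292); P=W[m]; print('towertop',len(P),np.median(P,0),cv2.minAreaRect(P[:,:2].astype(np.float32)))
m=near&(abs(W[...,2]-.162)<.006)&(hsv[...,1]<40)&(hsv[...,2]>180)&(W[...,1]>-.1)&(W[...,0]<.625);P=W[m];print('rest',len(P),cv2.minAreaRect(P[:,:2].astype(np.float32)),P.min(0),P.max(0))
for n in['top','scene']:
    W=np.load(n+'0.npy');p=cv2.imread(f'pics/{n}0.png');hsv=cv2.cvtColor(p,cv2.COLOR_BGR2HSV)
    m=((hsv[...,0]<8)|(hsv[...,0]>172))&(hsv[...,1]>180)&(abs(W[...,0]-.66)<.04)&(abs(W[...,1]-.055)<.04)&(W[...,2]>.1);print('ball',n,m.sum(),np.median(W[m],0),W[m].min(0),W[m].max(0))
W=np.load('top0.npy')
m=near&(W[...,2]>.282)&(W[...,2]<.296)&(W[...,0]<.53);P=W[m];print('cover top',len(P))
print(np.round(P[np.argsort(P[:,1])][::3],3))
E
```

```text
({'vfov': 58.98006530626469, 'cx': 317.767283049037, 'cy': 198.7783524142675, 'mount': array([[ 3.94346136e-04, -9.66176220e-01, -2.57882445e-01,
         6.63002398e-02],
       [ 9.99999865e-01,  4.68207446e-04, -2.25004914e-04,
        -5.43590244e-04],
       [ 3.38136878e-04, -2.57882322e-01,  9.66176275e-01,
        -1.46257033e-01],
       [ 0.00000000e+00,  0.00000000e+00,  0.00000000e+00,
         1.00000000e+00]])}, np.float64(353.64233330291))
[0.04111163 0.58927935 1.41751928] [ 0.45300083 -0.1022434   1.52039358]
towertop 2013 [ 0.54685002 -0.22491468  0.30005748] ((0.5295647382736206, -0.21558722853660583), (0.19730648398399353, 0.1404898315668106), 89.68958282470703)
rest 1101 ((0.5677448511123657, -0.013927467167377472), (0.11898712813854218, 0.09091278165578842), 83.45767211914062) [ 0.51639358 -0.07653642  0.15600808] [0.61593292 0.04697239 0.16786928]
ball top 58 [0.66528847 0.06253258 0.14052582] [0.6535285  0.05039853 0.1303554 ] [0.6784412  0.07457464 0.1493173 ]
ball scene 62 [0.6737752  0.0702461  0.13403102] [0.65998381 0.05741711 0.12308594] [0.68190981 0.07
[... 677 characters left out ...]
9 ]
 [ 0.474 -0.208  0.288]
 [ 0.477 -0.204  0.29 ]
 [ 0.526 -0.202  0.295]
 [ 0.474 -0.197  0.29 ]
 [ 0.474 -0.194  0.291]
 [ 0.529 -0.189  0.294]
 [ 0.474 -0.186  0.287]
 [ 0.471 -0.183  0.29 ]
 [ 0.471 -0.178  0.288]
 [ 0.471 -0.175  0.29 ]
 [ 0.466 -0.171  0.286]
 [ 0.468 -0.167  0.289]
 [ 0.518 -0.164  0.296]
 [ 0.513 -0.162  0.296]
 [ 0.468 -0.157  0.287]
 [ 0.465 -0.153  0.294]
 [ 0.466 -0.149  0.291]
 [ 0.463 -0.146  0.291]
 [ 0.466 -0.144  0.289]
 [ 0.461 -0.142  0.283]
 [ 0.529 -0.139  0.289]
 [ 0.527 -0.138  0.283]
 [ 0.46  -0.135  0.291]
 [ 0.46  -0.132  0.295]
 [ 0.463 -0.13   0.289]
 [ 0.463 -0.128  0.287]
 [ 0.46  -0.125  0.291]
 [ 0.457 -0.122  0.292]
 [ 0.458 -0.117  0.288]]
```

Emit:
servo_tool:
  motion:
    - {"dz": -1,"rz": 1,"jaw": 0}
    - {"dz": -1,"rz": 1,"jaw": 0}
    - {"dz": -1,"rz": 1,"jaw": 0}
    - {"dz": -1,"rz": 1,"jaw": 0}
    - {"dz": -1,"rz": 1,"jaw": 0}
    - {"dz": -1,"rz": 1,"jaw": 0}
    - {"dz": -1,"rz": 1,"jaw": 0}

```text
schema error: expected keys rx, ry, rz, dx, dy, dz, jaw
```

Emit:
servo_tool:
  motion:
    - {"rx": 0,"ry": 0,"rz": -0.966,"dx": 0,"dy": 0,"dz": -1,"jaw": 0}
    - {"rx": 0,"ry": 0,"rz": -0.966,"dx": 0,"dy": 0,"dz": -1,"jaw": 0}
    - {"rx": 0,"ry": 0,"rz": -0.966,"dx": 0,"dy": 0,"dz": -1,"jaw": 0}
    - {"rx": 0,"ry": 0,"rz": -0.966,"dx": 0,"dy": 0,"dz": -1,"jaw": 0}
    - {"rx": 0,"ry": 0,"rz": -0.966,"dx": 0,"dy": 0,"dz": -1,"jaw": 0}
    - {"rx": 0,"ry": 0,"rz": -0.966,"dx": 0,"dy": 0,"dz": -1,"jaw": 0}
    - {"rx": 0,"ry": 0,"rz": -0.966,"dx": 0,"dy": 0,"dz": -0.5,"jaw": 0}
    - {"rx": 0,"ry": 0,"rz": -0.966,"dx": 0,"dy": 0,"dz": 0,"jaw": 0}
    - {"rx": 0,"ry": 0,"rz": -0.966,"dx": 0,"dy": 0,"dz": 0,"jaw": 0}
    - {"rx": 0,"ry": 0,"rz": -0.966,"dx": 0,"dy": 0,"dz": 0,"jaw": 0}
    - {"rx": 0,"ry": 0,"rz": -0.966,"dx": 0,"dy": 0,"dz": 0,"jaw": 0}
    - {"rx": 0,"ry": 0,"rz": -0.966,"dx": 0,"dy": 0,"dz": 0,"jaw": 0}
    - {"rx": 0,"ry": 0,"rz": -0.966,"dx": 0,"dy": 0,"dz": 0,"jaw": 0}
    - {"rx": 0,"ry": 0,"rz": 0,"dx": 0,"dy": 0,"dz": 0,"jaw": 0}

```text
t: 2.07
tcp_pos: [0.2383, -0.6315, 0.4337]
orientation: [0.746, 0.666, -0.0, -0.0]
force: [0.2, -0.7, 0.0]
grip_width: 0.006
```

Emit:
servo_tool:
  motion:
    - {"rx": 0,"ry": 0,"rz": 0,"dx": 1,"dy": 0.36,"dz": 0,"jaw": 0}
    - {"rx": 0,"ry": 0,"rz": 0,"dx": 1,"dy": 0.36,"dz": 0,"jaw": 0}
    - {"rx": 0,"ry": 0,"rz": 0,"dx": 1,"dy": 0.36,"dz": 0,"jaw": 0}
    - {"rx": 0,"ry": 0,"rz": 0,"dx": 1,"dy": 0.36,"dz": 0,"jaw": 0}
    - {"rx": 0,"ry": 0,"rz": 0,"dx": 1,"dy": 0.36,"dz": 0,"jaw": 0}
    - {"rx": 0,"ry": 0,"rz": 0,"dx": 1,"dy": 0.36,"dz": 0,"jaw": 0}
    - {"rx": 0,"ry": 0,"rz": 0,"dx": 1,"dy": 0.36,"dz": 0,"jaw": 0}
    - {"rx": 0,"ry": 0,"rz": 0,"dx": 1,"dy": 0.36,"dz": 0,"jaw": 0}
    - {"rx": 0,"ry": 0,"rz": 0,"dx": 1,"dy": 0.36,"dz": 0,"jaw": 0}
    - {"rx": 0,"ry": 0,"rz": 0,"dx": 1,"dy": 0.36,"dz": 0,"jaw": 0}
    - {"rx": 0,"ry": 0,"rz": 0,"dx": 1,"dy": 0.36,"dz": 0,"jaw": 0}
    - {"rx": 0,"ry": 0,"rz": 0,"dx": 1,"dy": 0.36,"dz": 0,"jaw": 0}
    - {"rx": 0,"ry": 0,"rz": 0,"dx": 1,"dy": 0.36,"dz": 0,"jaw": 0}
    - {"rx": 0,"ry": 0,"rz": 0,"dx": 1,"dy": 0.36,"dz": 0,"jaw": 0}
    - {"rx": 0,"ry": 0,"rz": 0,"dx": 1,"dy": 0.36,"dz": 0,"jaw": 0}
    - {"rx": 0,"ry": 0,"rz": 0,"dx": 1,"dy": 0.36,"dz": 0,"jaw": 0}
    - {"rx": 0,"ry": 0,"rz": 0,"dx": 1,"dy": 0.36,"dz": 0,"jaw": 0}
    - {"rx": 0,"ry": 0,"rz": 0,"dx": 1,"dy": 0.36,"dz": 0,"jaw": 0}
    - {"rx": 0,"ry": 0,"rz": 0,"dx": 1,"dy": 0.36,"dz": 0,"jaw": 0}
    - {"rx": 0,"ry": 0,"rz": 0,"dx": 1,"dy": 0.36,"dz": 0,"jaw": 0}

```text
t: 3.73
tcp_pos: [0.5216, -0.0585, 0.434]
orientation: [0.747, 0.665, 0.0, 0.0]
force: [0.1, -0.3, 1.2]
grip_width: 0.005
```

Emit:
servo_tool:
  motion:
    - {"rx": 0,"ry": 0,"rz": 0,"dx": 1,"dy": 0.6,"dz": 0,"jaw": 0}
    - {"rx": 0,"ry": 0,"rz": 0,"dx": 1,"dy": 0.6,"dz": 0,"jaw": 0}
    - {"rx": 0,"ry": 0,"rz": 0,"dx": 0.8,"dy": 0.5,"dz": 0,"jaw": 0}
    - {"rx": 0,"ry": 0,"rz": 0,"dx": 0,"dy": 0,"dz": 0,"jaw": 0}
    - {"rx": 0,"ry": 0,"rz": 0,"dx": 0,"dy": 0,"dz": 0,"jaw": 0}

```text
t: 4.15
tcp_pos: [0.5817, 0.0187, 0.433]
orientation: [0.746, 0.666, -0.001, -0.0]
force: [-0.3, 0.0, 1.0]
grip_width: 0.008
```

```bash
python3 - <<'E'
from h import *
s=get_state(); p,d=snapshot('wrist'); np.savez('w1.npz',d=d,q=s['orientation'],t=s['tcp_pos']); cv2.imwrite('pics/w1.png',p)
print(s['t'],s['tcp_pos'],s['joint_pos']); W=cloud('wrist',d,s)
hsv=cv2.cvtColor(p,cv2.COLOR_BGR2HSV)
m=(abs(W[...,2]-.162)<.005)&(hsv[...,1]<60)&(abs(W[...,0]-.567)<.06)&(abs(W[...,1]+.014)<.08);P=W[m]
print('rest',len(P),cv2.minAreaRect(P[:,:2].astype(np.float32)),np.median(P,0))
m=((hsv[...,0]<8)|(hsv[...,0]>172))&(hsv[...,1]>160)&(abs(W[...,0]-.665)<.05)&(abs(W[...,1]-.055)<.05)&(W[...,2]>.1);print('ball',m.sum(),np.median(W[m],0),W[m].min(0),W[m].max(0))
E
```

```text
4.15 [0.58174227 0.01872142 0.4329799 ] [-1.04364345e-02  3.10827166e-02  1.52010703e+00 -3.18628745e-04
  1.59191700e+00  1.03011552e-01]
rest 6970 ((0.5684072971343994, -0.011672019958496094), (0.11865425854921341, 0.08999879658222198), 83.5234146118164) [ 0.56876695 -0.00935464  0.16213065]
ball 390 [0.66729408 0.06496707 0.140496  ] [0.65477719 0.05081144 0.13049015] [0.68160393 0.07765607 0.14539608]
```

View pics/w1.png

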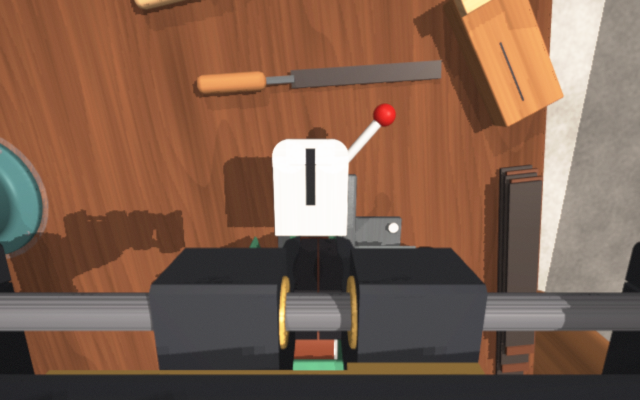

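The wrist view shows the rest at px (310,187), ball at (384,115), file at the top; the gripper hides the belt. I'll back off outward to see the belt face and gap.

Emit:
servo_tool:
  motion:
    - {"rx": 0,"ry": 0,"rz": 0,"dx": 1,"dy": 0,"dz": 0.7,"jaw": 0}
    - {"rx": 0,"ry": 0,"rz": 0,"dx": 1,"dy": 0,"dz": 0.7,"jaw": 0}
    - {"rx": 0,"ry": 0,"rz": 0,"dx": 1,"dy": 0,"dz": 0.7,"jaw": 0}
    - {"rx": 0,"ry": 0,"rz": 0,"dx": 1,"dy": 0,"dz": 0.7,"jaw": 0}
    - {"rx": 0,"ry": 0,"rz": 0,"dx": 0,"dy": 0,"dz": 0,"jaw": 0}
    - {"rx": 0,"ry": 0,"rz": 0,"dx": 0,"dy": 0,"dz": 0,"jaw": 0}

```text
t: 4.7
tcp_pos: [0.5938, 0.1364, 0.3482]
orientation: [0.746, 0.666, -0.002, -0.001]
force: [0.5, 0.7, 0.4]
grip_width: 0.008
```

```bash
cat > meas.py <<'E'
from h import *
def rest_belt(n,p,W,yaw=np.radians(-6.5)):
    hsv=cv2.cvtColor(p,cv2.COLOR_BGR2HSV)
    ex=np.array([np.cos(yaw),np.sin(yaw)]);ey=np.array([-ex[1],ex[0]]); c=np.array([.5684,-.0117])
    X=(W[...,:2]-c)@ex; Y=(W[...,:2]-c)@ey; Z=W[...,2]
    b=(abs(X)<.02)&(Z>.18)&(Z<.275)&(Y<-.05)&(Y>-.16)
    r=(abs(Z-.162)<.005)&(abs(X)<.06)&(Y>-.12)&(Y<.08)&(hsv[...,1]<70)&(hsv[...,2]>120)
    print(n,'belt pts',b.sum(),'rest',r.sum())
    if b.sum()>20:
        P=np.c_[X[b],Z[b],np.ones(b.sum())]; k=abs(Y[b]-np.median(Y[b]))<.008
        co=np.linalg.lstsq(P[k],Y[b][k],rcond=None)[0]; print('  belt Y=',np.median(Y[b][k]),'slopes',co[:2], 'hue',np.median(hsv[b],0))
    if r.sum()>20:
        print('  rest',cv2.minAreaRect(np.c_[X[r],Y[r]].astype(np.float32)),'Y pct',np.percentile(Y[r],[0,1,50,99,100]),'z',np.median(Z[r]))
    return X,Y
E
python3 - <<'E'
from meas import *
for n in['top','scene']: rest_belt(n,cv2.imread(f'pics/{n}0.png'),np.load(n+'0.npy'))
s=get_state(); p,d=snapshot('wrist'); np.savez('w2.npz',d=d,q=s['orientation'],t=s['tcp_pos']); cv2.imwrite('pics/w2.png',p)
print(s['t'],s['tcp_pos'],s['joint_pos']); W=cloud('wrist',d,s); X,Y=rest_belt('wrist',p,W)
# profile along centre line
for y in np.arange(-.10,-.04,.003):
    m=(abs(X)<.015)&(abs(Y-y)<.0015); print(round(y,3),m.sum(),np.round(np.percentile(W[m][:,2],[5,50,95]),3) if m.any() else '',end='; ')
E
```

```text
top belt pts 113 rest 1087
  belt Y= -0.09769826237884659 slopes [-0.00308248 -0.07645906] hue [  6. 175. 113.]
  rest ((0.0026510879397392273, -0.025136888027191162), (0.09856396913528442, 0.16590045392513275), 0.8685234189033508) Y pct [-0.10733057 -0.06111556 -0.00631526  0.05610762  0.05758075] z 0.1622830010279328
scene belt pts 338 rest 653
  belt Y= -0.09588243338818273 slopes [ 0.00097441 -0.04284719] hue [ 10. 176. 120.]
  rest ((0.00018789991736412048, -0.02210388332605362), (0.16825325787067413, 0.09096666425466537), 89.32669067382812) Y pct [-0.10654297 -0.05965508  0.00281242  0.05986391  0.06190445] z 0.15938522725214618
4.7 [0.59382012 0.1363948  0.3481566 ] [ 1.85279103e-01  9.48634980e-02  1.60287318e+00 -6.92000488e-04
  1.44732605e+00  2.99257824e-01]
wrist belt pts 0 rest 1108
  rest ((0.007923830300569534, -0.012771543115377426), (0.09341154992580414, 0.054459430277347565), 89.67315673828125) Y pct [-0.05960022 -0.05894476 -0.04443748  0.02395122  0.03393948] z 0.16206318368660555
-0.1 0 ; -0.097 66 [0.119 0.126 0.131]; -0.094 127 [0.12  0.126 0.132]; -0.091 0 ; -0.088 0 ; -0.085 0 ; -0.082 0 ; -0.079 0 ; -0.076 0 ; -0.073 0 ; -0.07 0 ; -0.067 0 ; -0.064 0 ; -0.061 0 ; -0.058 55 [0.161 0.162 0.163]; -0.055 68 [0.161 0.162 0.163]; -0.052 64 [0.161 0.162 0.163]; -0.049 57 [0.161 0.162 0.163]; -0.046 72 [0.161 0.162 0.163]; -0.043 59 [0.161 0.162 0.163];
```

View pics/w2.png

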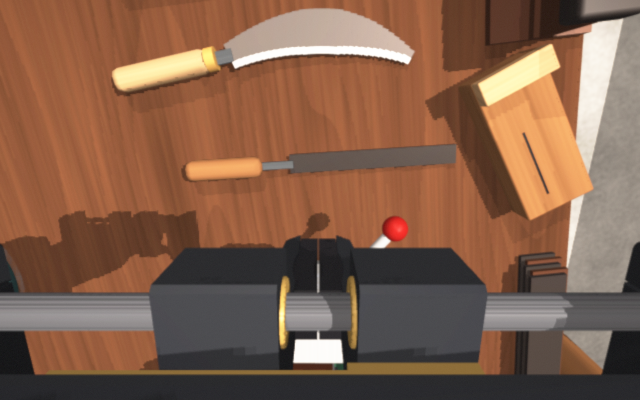

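The view shows the rest's inner edge through the gripper window at row ≈362, with the belt just below it. The gap is about 36 mm by both wrist and scene depth. Now I'll descend in front of the outer edge.

Emit:
servo_tool:
  motion:
    - {"rx": 0,"ry": 0,"rz": 0,"dx": -0.2,"dy": -0.04,"dz": 0.95,"jaw": 0}
    - {"rx": 0,"ry": 0,"rz": 0,"dx": -0.2,"dy": -0.04,"dz": 0.95,"jaw": 0}
    - {"rx": 0,"ry": 0,"rz": 0,"dx": -0.2,"dy": -0.04,"dz": 0.95,"jaw": 0}
    - {"rx": 0,"ry": 0,"rz": 0,"dx": -0.2,"dy": -0.04,"dz": 0.95,"jaw": 0}
    - {"rx": 0,"ry": 0,"rz": 0,"dx": -0.2,"dy": -0.04,"dz": 0.95,"jaw": 0}
    - {"rx": 0,"ry": 0,"rz": 0,"dx": -0.2,"dy": -0.04,"dz": 0.95,"jaw": 0}
    - {"rx": 0,"ry": 0,"rz": 0,"dx": -0.2,"dy": -0.04,"dz": 0.9,"jaw": 0}
    - {"rx": 0,"ry": 0,"rz": 0,"dx": 0,"dy": 0,"dz": 0,"jaw": 0}

```text
t: 5.42
tcp_pos: [0.5784, 0.0926, 0.1475]
orientation: [0.747, 0.664, -0.004, -0.002]
force: [-0.4, -0.1, -1.7]
grip_width: 0.005
```

Emit:
servo_tool:
  motion:
    - {"rx": 0,"ry": 0,"rz": 0,"dx": -0.2,"dy": 0,"dz": 0,"jaw": 0}
    - {"rx": 0,"ry": 0,"rz": 0,"dx": -0.2,"dy": 0,"dz": 0,"jaw": 0}
    - {"rx": 0,"ry": 0,"rz": 0,"dx": -0.2,"dy": 0,"dz": 0,"jaw": 0}
    - {"rx": 0,"ry": 0,"rz": 0,"dx": -0.2,"dy": 0,"dz": 0,"jaw": 0}
    - {"rx": 0,"ry": 0,"rz": 0,"dx": -0.2,"dy": 0,"dz": 0,"jaw": 0}
    - {"rx": 0,"ry": 0,"rz": 0,"dx": -0.2,"dy": 0,"dz": 0,"jaw": 0}
    - {"rx": 0,"ry": 0,"rz": 0,"dx": -0.2,"dy": 0,"dz": 0,"jaw": 0}
    - {"rx": 0,"ry": 0,"rz": 0,"dx": -0.2,"dy": 0,"dz": 0,"jaw": 0}
    - {"rx": 0,"ry": 0,"rz": 0,"dx": -0.1,"dy": 0,"dz": 0,"jaw": 0}
    - {"rx": 0,"ry": 0,"rz": 0,"dx": 0,"dy": 0,"dz": 0,"jaw": 0}
    - {"rx": 0,"ry": 0,"rz": 0,"dx": 0,"dy": 0,"dz": 0,"jaw": 0}

```text
t: 6.33
tcp_pos: [0.5766, 0.0455, 0.1523]
orientation: [0.746, 0.666, 0.001, 0.0]
force: [1.0, 3.2, 3.0]
grip_width: 0.008
```

```bash
cat >> meas.py <<'E'
def Yof(P,yaw=np.radians(-6.5)):
    v=np.array(P[:2])-[.5684,-.0117]; return v@[np.cos(yaw),np.sin(yaw)], v@[-np.sin(yaw),np.cos(yaw)]
E
python3 - <<'E'
from meas import *
s=get_state(); print(s['t'],Yof(s['tcp_pos']),s['tcp_pos'],s['force'],s['joint_pos'])
for n in['top','scene']:
    p,d=snapshot(n); cv2.imwrite(f'pics/{n}1.png',p); W=cloud(n,d); np.save(n+'1.npy',W); rest_belt(n,p,W)
E
```

```text
6.3333 (np.float64(0.0017153192769192313), np.float64(0.05778111230297269)) [0.5766453  0.04551551 0.15226221] [1.04118727 3.2222952  3.02253395] [3.55349728e-02 1.51598583e-01 1.90456997e+00 3.32510257e-04
 1.08417428e+00 1.49550115e-01]
top belt pts 114 rest 532
  belt Y= -0.09772336352572154 slopes [ 0.00071648 -0.07070714] hue [  7. 173.  93.]
  rest ((-0.001134529709815979, -0.022561118006706238), (0.1017100140452385, 0.0906200259923935), 89.29176330566406) Y pct [-0.07351795 -0.07278576 -0.0455359   0.02670664  0.02869847] z 0.16217341683884864
scene belt pts 338 rest 139
  belt Y= -0.09566800059625373 slopes [-0.01702784 -0.04528706] hue [ 10. 176. 110.]
  rest ((-0.009540678933262825, 0.00395531952381134), (0.11293050646781921, 0.0873052179813385), 65.34869384765625) Y pct [-0.06555746 -0.04843041  0.02370862  0.04844504  0.04990649] z 0.15935017552495864
```

Emit:
servo_tool:
  motion:
    - {"rx": 0,"ry": 0,"rz": 0,"dx": -0.1,"dy": 0,"dz": 0,"jaw": 0}
    - {"rx": 0,"ry": 0,"rz": 0,"dx": -0.1,"dy": 0,"dz": 0,"jaw": 0}
    - {"rx": 0,"ry": 0,"rz": 0,"dx": -0.1,"dy": 0,"dz": 0,"jaw": 0}
    - {"rx": 0,"ry": 0,"rz": 0,"dx": -0.1,"dy": 0,"dz": 0,"jaw": 0}
    - {"rx": 0,"ry": 0,"rz": 0,"dx": 0,"dy": 0,"dz": 0,"jaw": 0}
    - {"rx": 0,"ry": 0,"rz": 0,"dx": 0,"dy": 0,"dz": 0,"jaw": 0}

```text
t: 6.93
tcp_pos: [0.5752, 0.0338, 0.152]
orientation: [0.746, 0.666, 0.0, 0.0]
force: [1.3, 4.4, 3.7]
grip_width: 0.004
```

```bash
python3 - <<'E'
from meas import *
s=get_state(); print(s['t'],Yof(s['tcp_pos']),s['tcp_pos'],s['force'])
for n in['top']:
    p,d=snapshot(n); W=cloud(n,d); rest_belt(n,p,W)
E
```

```text
6.9333 (np.float64(0.0016401819591857613), np.float64(0.045936425013132116)) [0.57522979 0.03375547 0.15198772] [1.25330857 4.35434717 3.73330453]
top belt pts 111 rest 510
  belt Y= -0.09804371587387331 slopes [-0.00303498 -0.07632483] hue [  7. 173.  93.]
  rest ((0.00018889456987380981, -0.028530053794384003), (0.11272461712360382, 0.09247691929340363), 89.92330932617188) Y pct [-0.08493861 -0.08438463 -0.05852068  0.0132339   0.02788449] z 0.16217223521032967
```

Emit:
servo_tool:
  motion:
    - {"rx": 0,"ry": 0,"rz": 0,"dx": 0.5,"dy": 0,"dz": 0,"jaw": 0}
    - {"rx": 0,"ry": 0,"rz": 0,"dx": 1,"dy": 0,"dz": -1,"jaw": 0}
    - {"rx": 0,"ry": 0,"rz": 0,"dx": 1,"dy": 0,"dz": -1,"jaw": 0}
    - {"rx": 0,"ry": 0,"rz": 0,"dx": 0.5,"dy": 0,"dz": -1,"jaw": 0}
    - {"rx": 0,"ry": 0,"rz": 0,"dx": 0,"dy": 0,"dz": -1,"jaw": 0}
    - {"rx": 0,"ry": 0,"rz": 0,"dx": 0,"dy": 0,"dz": -1,"jaw": 0}
    - {"rx": 0,"ry": 0,"rz": 0,"dx": 0,"dy": 0,"dz": -1,"jaw": 0}
    - {"rx": 0,"ry": 0,"rz": 0,"dx": 0,"dy": 0,"dz": 0,"jaw": 0}
    - {"rx": 0,"ry": 0,"rz": 0,"dx": 0,"dy": 0,"dz": 0,"jaw": 0}

```text
t: 7.73
tcp_pos: [0.5856, 0.1213, 0.3324]
orientation: [0.746, 0.666, 0.001, 0.001]
force: [-0.2, 0.2, -1.8]
grip_width: 0.008
```

```bash
python3 - <<'E'
from meas import *
s=get_state(); print(s['t'],Yof(s['tcp_pos']),s['tcp_pos'],s['force'])
p,d=snapshot('wrist'); cv2.imwrite('pics/w3.png',p); W=cloud('wrist',d,s); X,Y=rest_belt('wrist',p,W)
np.savez('w3.npz',W=W)
for y in np.arange(-.11,-.06,.002):
    m=(abs(X)<.015)&(abs(Y-y)<.001); print(round(y,3),m.sum(),np.round(np.percentile(W[m][:,2],[5,50,95]),3) if m.any() else '',end='; ')
for n in['top','scene']:
    p,d=snapshot(n); W=cloud(n,d); rest_belt(n,p,W)
E
```

```text
7.7333 (np.float64(0.0020678516856152303), np.float64(0.13406161629833915)) [0.58563077 0.12126576 0.33243519] [-0.18053623  0.15011706 -1.79582278]
wrist belt pts 0 rest 1401
  rest ((0.0025204606354236603, -0.02286665141582489), (0.09923078119754791, 0.05221901088953018), 89.77477264404297) Y pct [-0.07253402 -0.07161366 -0.05413515 -0.03415238  0.0267479 ] z 0.16210302059846787
-0.11 0 ; -0.108 0 ; -0.106 0 ; -0.104 0 ; -0.102 0 ; -0.1 0 ; -0.098 0 ; -0.096 0 ; -0.094 0 ; -0.092 0 ; -0.09 0 ; -0.088 0 ; -0.086 0 ; -0.084 0 ; -0.082 0 ; -0.08 0 ; -0.078 0 ; -0.076 0 ; -0.074 0 ; -0.072 21 [0.161 0.162 0.162]; -0.07 50 [0.161 0.162 0.163]; -0.068 39 [0.161 0.162 0.163]; -0.066 42 [0.161 0.162 0.163]; -0.064 47 [0.161 0.162 0.163]; -0.062 46 [0.161 0.162 0.163]; top belt pts 108 rest 1075
  belt Y= -0.09753360775666804 slopes [-0.00171509 -0.06471299] hue [  7. 173.  91.]
  rest ((0.0001291707158088684, -0.025067925453186035), (0.09308745712041855, 0.11954526603221893), 0.2989077866077423) Y pct [-0.08492327 -0.08393787 -0.02695858  0.03288687  0.03466747] z 0.1621103759034814
scene belt pts 306 rest 625
  belt Y= -0.09578703731475292 slopes [-0.00888669 -0.03926342] hue [ 10. 176. 104.]
  rest ((0.0009154155850410461, -0.03456847369670868), (0.09090276062488556, 0.14778360724449158), 0.19979889690876007) Y pct [-0.10837452 -0.08301222 -0.02046471  0.03670646  0.03925986] z 0.15928950362372687
```

Emit:
servo_tool:
  motion:
    - {"rx": 0,"ry": 0,"rz": 0,"dx": 0,"dy": 0,"dz": -1,"jaw": 0}
    - {"rx": 0,"ry": 0,"rz": 0,"dx": 0,"dy": 0,"dz": -1,"jaw": 0}
    - {"rx": 0,"ry": 0,"rz": 0,"dx": 0,"dy": 0,"dz": -0.6,"jaw": 0}
    - {"rx": 0,"ry": 0,"rz": 0,"dx": 0,"dy": 0,"dz": 0,"jaw": 0}
    - {"rx": 0,"ry": 0,"rz": 0,"dx": 0,"dy": 0,"dz": 0,"jaw": 0}
    - {"rx": 0,"ry": 0,"rz": 0,"dx": 0,"dy": 0,"dz": 0,"jaw": 0}

```text
t: 8.38
tcp_pos: [0.5842, 0.1215, 0.4057]
orientation: [0.746, 0.666, -0.002, -0.001]
force: [-0.3, 0.6, 0.1]
grip_width: 0.004
```

```bash
cat >> meas.py <<'E'
def prof(n,W,X,Y,p,lo=.1,hi=.3):
    hsv=cv2.cvtColor(p,cv2.COLOR_BGR2HSV); Z=W[...,2]
    for z in np.arange(lo,hi,.012):
        m=(abs(X)<.018)&(abs(Z-z)<.006)&(Y<-.06)&(Y>-.13)&(hsv[...,1]>100)
        if m.sum()>4: print('  ',n,round(z,3),m.sum(),np.round(np.percentile(Y[m],[10,50,90]),4))
E
python3 - <<'E'
from meas import *
s=get_state(); print(s['t'],Yof(s['tcp_pos']),s['tcp_pos'],s['force'])
p,d=snapshot('wrist'); cv2.imwrite('pics/w4.png',cv2.resize(p[280:400,240:400],(800,600),interpolation=cv2.INTER_NEAREST)); W=cloud('wrist',d,s); X,Y=rest_belt('wrist',p,W)
prof('wrist',W,X,Y,p)
for n in['top','scene']:
    p,d=snapshot(n); W=cloud(n,d); X,Y=rest_belt(n,p,W);prof(n,W,X,Y,p)
E
```

```text
8.3833 (np.float64(0.0005737582425074644), np.float64(0.134122322293443)) [0.58415315 0.12149521 0.40568604] [-0.33173207  0.55445875  0.06907279]
wrist belt pts 557 rest 21
  belt Y= -0.09517848230854825 slopes [ 0.00091814 -0.00023428] hue [  7. 166.  95.]
  rest ((0.00014475733041763306, -0.08751923590898514), (0.05323832854628563, 0.024251053109765053), 1.2779730558395386) Y pct [-0.10023544 -0.10003195 -0.09766851 -0.07549369 -0.07539826] z 0.16231500846304142
   wrist 0.148 15 [-0.0962 -0.0956 -0.0951]
   wrist 0.16 157 [-0.0958 -0.0952 -0.0944]
   wrist 0.172 190 [-0.0959 -0.0952 -0.0945]
   wrist 0.184 198 [-0.096  -0.0952 -0.0945]
   wrist 0.196 212 [-0.0959 -0.0952 -0.0945]
   wrist 0.208 122 [-0.0959 -0.0952 -0.0945]
top belt pts 116 rest 1084
  belt Y= -0.09788082197047145 slopes [-0.00065662 -0.07181612] hue [  6.  175.   95.5]
  rest ((0.0028886236250400543, -0.025202352553606033), (0.09862381219863892, 0.11987864971160889), 0.46226197481155396) Y pct [-0.08510172 -0.08378835 -0.02804311  0.03253146  0.03465833] z 0.1619984989835311
   top 0.124 7 [-0.0972 -0.0971 -0.09
[... 725 characters left out ...]
-0.031684570014476776), (0.0915302038192749, 0.1490081548690796), 0.23699168860912323) Y pct [-0.10607999 -0.09324425 -0.01982519  0.03773095  0.0428647 ] z 0.15935011718377357
   scene 0.16 23 [-0.0972 -0.0949 -0.0933]
   scene 0.172 29 [-0.0971 -0.0956 -0.093 ]
   scene 0.184 32 [-0.0968 -0.0947 -0.0931]
   scene 0.196 37 [-0.0973 -0.0956 -0.0936]
   scene 0.208 37 [-0.0978 -0.0948 -0.0929]
   scene 0.22 31 [-0.0979 -0.0953 -0.0937]
   scene 0.232 36 [-0.0982 -0.0958 -0.093 ]
   scene 0.244 35 [-0.0972 -0.0949 -0.0928]
   scene 0.256 44 [-0.1002 -0.0967 -0.0939]
   scene 0.268 52 [-0.1057 -0.1013 -0.0977]
   scene 0.28 79 [-0.1262 -0.1147 -0.1074]
   scene 0.292 5 [-0.1298 -0.1297 -0.1225]
```

View pics/w4.png

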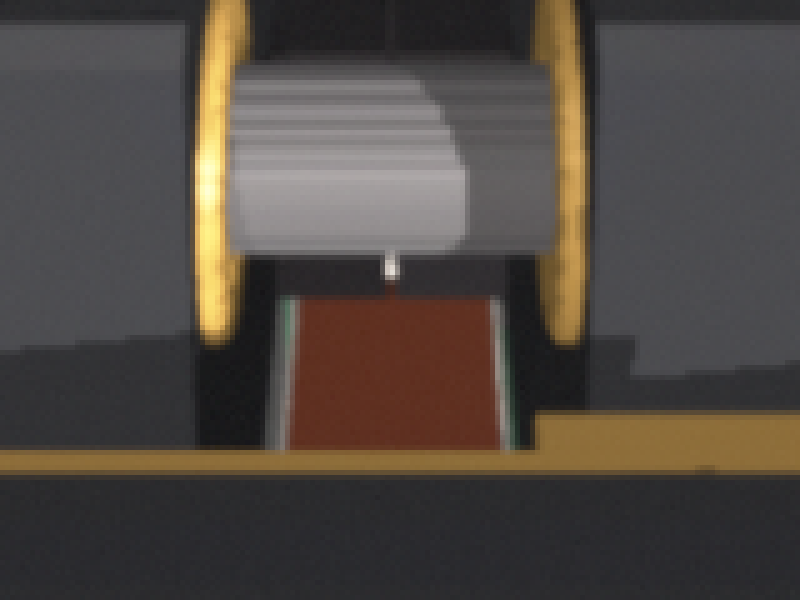

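The window view shows the belt (brown, crop px 300–500 × 300–450) unobstructed. Wrist and top data agree on a current gap of ≈12 mm, so 8 mm remain.

Emit:
servo_tool:
  motion:
    - {"rx": 0,"ry": 0,"rz": 0,"dx": -0.15,"dy": 0,"dz": 0.95,"jaw": 0}
    - {"rx": 0,"ry": 0,"rz": 0,"dx": -0.15,"dy": 0,"dz": 0.95,"jaw": 0}
    - {"rx": 0,"ry": 0,"rz": 0,"dx": -0.15,"dy": 0,"dz": 0.95,"jaw": 0}
    - {"rx": 0,"ry": 0,"rz": 0,"dx": -0.15,"dy": 0,"dz": 0.95,"jaw": 0}
    - {"rx": 0,"ry": 0,"rz": 0,"dx": -0.15,"dy": 0,"dz": 0.95,"jaw": 0}
    - {"rx": 0,"ry": 0,"rz": 0,"dx": -0.15,"dy": 0,"dz": 0.95,"jaw": 0}
    - {"rx": 0,"ry": 0,"rz": 0,"dx": -0.15,"dy": 0,"dz": 0.95,"jaw": 0}
    - {"rx": 0,"ry": 0,"rz": 0,"dx": -0.15,"dy": 0,"dz": 0.95,"jaw": 0}
    - {"rx": 0,"ry": 0,"rz": 0,"dx": -0.15,"dy": 0,"dz": 0.95,"jaw": 0}
    - {"rx": 0,"ry": 0,"rz": 0,"dx": -0.4,"dy": 0,"dz": 0,"jaw": 0}
    - {"rx": 0,"ry": 0,"rz": 0,"dx": -0.4,"dy": 0,"dz": 0,"jaw": 0}
    - {"rx": 0,"ry": 0,"rz": 0,"dx": -0.4,"dy": 0,"dz": 0,"jaw": 0}
    - {"rx": 0,"ry": 0,"rz": 0,"dx": -0.2,"dy": 0,"dz": 0,"jaw": 0}
    - {"rx": 0,"ry": 0,"rz": 0,"dx": 0,"dy": 0,"dz": 0,"jaw": 0}
    - {"rx": 0,"ry": 0,"rz": 0,"dx": 0,"dy": 0,"dz": 0,"jaw": 0}

```text
t: 9.78
tcp_pos: [0.5768, 0.0393, 0.1543]
orientation: [0.747, 0.665, 0.001, 0.001]
force: [-0.1, -0.8, -0.2]
grip_width: 0.005
```

```bash
python3 - <<'E'
from meas import *
s=get_state(); print(s['t'],Yof(s['tcp_pos']),s['tcp_pos'],s['force'])
p,d=snapshot('top'); W=cloud('top',d); rest_belt('top',p,W)
E
```

```text
9.7833 (np.float64(0.0025981817281969053), np.float64(0.05157960707034973)) [0.57682046 0.03925392 0.154258  ] [-0.11850579 -0.84038256 -0.23110707]
top belt pts 114 rest 579
  belt Y= -0.09745658263675513 slopes [-0.0023108  -0.05854276] hue [  7. 173.  89.]
  rest ((-0.0007014013826847076, -0.03145145997405052), (0.10680925846099854, 0.0904427096247673), 89.702392578125) Y pct [-0.08504149 -0.08434394 -0.05527048  0.01977078  0.02214959] z 0.16201046905250624
```

Emit:
servo_tool:
  motion:
    - {"rx": 0,"ry": 0,"rz": 0,"dx": 0,"dy": 0,"dz": 0.1,"jaw": 0}
    - {"rx": 0,"ry": 0,"rz": 0,"dx": -0.1,"dy": 0,"dz": 0,"jaw": 0}
    - {"rx": 0,"ry": 0,"rz": 0,"dx": -0.1,"dy": 0,"dz": 0,"jaw": 0}
    - {"rx": 0,"ry": 0,"rz": 0,"dx": -0.1,"dy": 0,"dz": 0,"jaw": 0}
    - {"rx": 0,"ry": 0,"rz": 0,"dx": -0.06,"dy": 0,"dz": 0,"jaw": 0}
    - {"rx": 0,"ry": 0,"rz": 0,"dx": -0.04,"dy": 0,"dz": 0,"jaw": 0}
    - {"rx": 0,"ry": 0,"rz": 0,"dx": 0,"dy": 0,"dz": 0,"jaw": 0}
    - {"rx": 0,"ry": 0,"rz": 0,"dx": 0,"dy": 0,"dz": 0,"jaw": 0}

```text
t: 10.5
tcp_pos: [0.574, 0.0286, 0.149]
orientation: [0.746, 0.666, 0.0, -0.001]
force: [0.1, 5.6, -1.1]
grip_width: 0.007
```

```bash
python3 - <<'E'
from meas import *
s=get_state(); print(s['t'],Yof(s['tcp_pos']),s['tcp_pos'],s['force'])
p,d=snapshot('top'); W=cloud('top',d); rest_belt('top',p,W)
E
```

```text
10.5 (np.float64(0.0010484058046417609), np.float64(0.04070583081926192)) [0.5740497  0.02862548 0.14901608] [ 0.06564034  5.64306962 -1.10980981]
top belt pts 107 rest 504
  belt Y= -0.09763597367371714 slopes [ 0.00114249 -0.06791921] hue [  7. 174.  91.]
  rest ((-0.0007834620773792267, -0.03983796760439873), (0.09031244367361069, 0.10155706852674484), 0.023835379630327225) Y pct [-0.09062242 -0.08973501 -0.06479965  0.0083243   0.0109267 ] z 0.16199437226362334
```

Emit:
servo_tool:
  motion:
    - {"rx": 0,"ry": 0,"rz": 0,"dx": -0.05,"dy": 0,"dz": 0,"jaw": 0}
    - {"rx": 0,"ry": 0,"rz": 0,"dx": -0.03,"dy": 0,"dz": 0,"jaw": 0}
    - {"rx": 0,"ry": 0,"rz": 0,"dx": 0,"dy": 0,"dz": 0,"jaw": 0}
    - {"rx": 0,"ry": 0,"rz": 0,"dx": 0,"dy": 0,"dz": 0,"jaw": 0}
    - {"rx": 0,"ry": 0,"rz": 0,"dx": 0,"dy": 0,"dz": 0,"jaw": 0}

```text
t: 10.97
tcp_pos: [0.5737, 0.026, 0.149]
orientation: [0.746, 0.666, 0.0, -0.0]
force: [0.4, 5.5, 0.4]
grip_width: 0.006
```

```bash
python3 - <<'E'
from meas import *
s=get_state(); print(s['t'],Yof(s['tcp_pos']),s['tcp_pos'],s['force'])
p,d=snapshot('top'); W=cloud('top',d); rest_belt('top',p,W)
E
```

```text
10.9667 (np.float64(0.0010137904654151453), np.float64(0.038012409113105154)) [0.5737104  0.0259533  0.14899652] [0.41953504 5.48523886 0.3601488 ]
top belt pts 108 rest 494
  belt Y= -0.09780343891822224 slopes [-0.00310058 -0.07713341] hue [  7. 175.  88.]
  rest ((-0.0004981979727745056, -0.04274338483810425), (0.1012229174375534, 0.09072601050138474), 89.91658782958984) Y pct [-0.09341706 -0.09259028 -0.06793284  0.00535793  0.00791606] z 0.1620157184252341
```

Emit:
servo_tool:
  motion:
    - {"rx": 0,"ry": 0,"rz": 0,"dx": 0.5,"dy": 0,"dz": 0,"jaw": 0}
    - {"rx": 0,"ry": 0,"rz": 0,"dx": 1,"dy": 0,"dz": 0,"jaw": 0}
    - {"rx": 0,"ry": 0,"rz": 0,"dx": 0.5,"dy": 0,"dz": -0.8,"jaw": 0}
    - {"rx": 0,"ry": 0,"rz": 0,"dx": 0,"dy": 0,"dz": -0.8,"jaw": 0}
    - {"rx": 0,"ry": 0,"rz": 0,"dx": 0,"dy": 0,"dz": -0.8,"jaw": 0}
    - {"rx": 0,"ry": 0,"rz": 0,"dx": 0,"dy": 0.9,"dz": 0,"jaw": 0}
    - {"rx": 0,"ry": 0,"rz": 0,"dx": 0,"dy": 0.9,"dz": 0,"jaw": 0}
    - {"rx": 0,"ry": 0,"rz": 0,"dx": 0,"dy": 0.9,"dz": 0,"jaw": 0}
    - {"rx": 0,"ry": 0,"rz": 0,"dx": 0,"dy": 0.9,"dz": 0,"jaw": 0}
    - {"rx": 0,"ry": 0,"rz": 0,"dx": 0,"dy": 0,"dz": 0,"jaw": 0}
    - {"rx": 0,"ry": 0,"rz": 0,"dx": 0,"dy": 0,"dz": 0,"jaw": 0}

```text
t: 11.93
tcp_pos: [0.6887, 0.0715, 0.2203]
orientation: [0.747, 0.665, -0.001, 0.0]
force: [-0.8, -0.1, -0.6]
grip_width: 0.001
```

```bash
python3 - <<'E'
from meas import *
s=get_state(); print(s['t'],Yof(s['tcp_pos']),s['tcp_pos'],s['force'])
for n in['top','scene']:
    p,d=snapshot(n); W=cloud(n,d); X,Y=rest_belt(n,p,W)
    hsv=cv2.cvtColor(p,cv2.COLOR_BGR2HSV)
    m=((hsv[...,0]<8)|(hsv[...,0]>172))&(hsv[...,1]>180)&(abs(X-.09)<.04)&(abs(Y-.086)<.04)&(W[...,2]>.1);print('ball',m.sum(),np.median(X[m]),np.median(Y[m]))
ax=np.array([0,-.0205]); prev=None
for th in [49.9,55,60,65,70,75,80,85,90,95,100,105,110,115,120,121]:
    t=np.radians(th);c,sn=np.cos(t),np.sin(t)
    q=ax+.108*np.array([c,sn])+(.006+.0175*abs(sn)+.011*abs(c))*np.array([sn,-c]);print(th,np.round(q,4),end=' ')
    if prev is not None: print('dy,dx',np.round((q-prev)/.03,2))
    prev=q
E
```

```text
11.9333 (np.float64(0.11012518712494934), np.float64(0.09632003034945627)) [0.68872102 0.07153435 0.22026962] [-0.79499455 -0.07297935 -0.64360518]
top belt pts 112 rest 671
  belt Y= -0.09778209812479785 slopes [-0.00194769 -0.07291993] hue [  6.  176.  114.5]
  rest ((-0.0005735941231250763, -0.054711759090423584), (0.07716409862041473, 0.09113482385873795), 89.30674743652344) Y pct [-0.09348979 -0.09216312 -0.05907185 -0.01911418 -0.01571294] z 0.1621213567388066
ball 24 0.09007940636388881 0.09070973836033092
scene belt pts 0 rest 391
  rest ((-0.0006349906325340271, -0.028366047888994217), (0.12130878120660782, 0.0889161005616188), 89.77005767822266) Y pct [-0.08886437 -0.08587013 -0.00551481  0.02958146  0.03238335] z 0.1594419066260245
ball 64 0.09510057816347256 0.0934195369524981
49.9 [0.0898 0.0451] 55 [0.0838 0.0527] dy,dx [-0.2   0.25]
60 [0.0771 0.0597] dy,dx [-0.22  0.23]
65 [0.0697 0.0662] dy,dx [-0.25  0.22]
70 [0.0616 0.072 ] dy,dx [-0.27  0.19]
75 [0.0528 0.0772] dy,dx [-0.29  0.17]
80 [0.0435 0.0815] dy,dx [-0.31  0.14]
85 [0.0337 0.085 ] dy,dx [-0.33  0.12]
90 [0.0235 0.0875] dy,dx [-0.34  0.08]
95 [0.0149 0.0892] dy,dx [-0.29  0.06]
100 [0.006  0.0902] dy,dx [-0.3   0.03]
105 [-0.0031  0.0905] dy,dx [-0.3   0.01]
110 [-0.0123  0.09  ] dy,dx [-0.31 -0.02]
115 [-0.0216  0.0886] dy,dx [-0.31 -0.05]
120 [-0.0309  0.0864] dy,dx [-0.31 -0.07]
121 [-0.0328  0.0858] dy,dx [-0.06 -0.02]
```

Emit:
servo_tool:
  motion:
    - {"rx": 0,"ry": 0,"rz": 0,"dx": -0.66,"dy": -0.1,"dz": 0,"jaw": 0}
    - {"rx": 0,"ry": 0,"rz": 0,"dx": -0.66,"dy": -0.1,"dz": 0,"jaw": 0}
    - {"rx": 0,"ry": 0,"rz": 0,"dx": -0.66,"dy": -0.1,"dz": 0,"jaw": 0}
    - {"rx": 0,"ry": 0,"rz": 0,"dx": 0,"dy": 0,"dz": 0,"jaw": 0}
    - {"rx": 0,"ry": 0,"rz": 0,"dx": 0,"dy": 0,"dz": 0.65,"jaw": 0}
    - {"rx": 0,"ry": 0,"rz": 0,"dx": 0,"dy": 0,"dz": 0.65,"jaw": 0}
    - {"rx": 0,"ry": 0,"rz": 0,"dx": 0,"dy": 0,"dz": 0.65,"jaw": 0}
    - {"rx": 0,"ry": 0,"rz": 0,"dx": 0,"dy": 0,"dz": 0.65,"jaw": 0}
    - {"rx": 0,"ry": 0,"rz": 0,"dx": 0,"dy": 0,"dz": 0.65,"jaw": 0}
    - {"rx": 0,"ry": 0,"rz": 0,"dx": 0,"dy": 0,"dz": 0,"jaw": 0}
    - {"rx": 0,"ry": 0,"rz": 0,"dx": 0,"dy": 0,"dz": 0,"jaw": 0}

```text
t: 12.95
tcp_pos: [0.6706, 0.0155, 0.1225]
orientation: [0.746, 0.666, -0.001, -0.001]
force: [0.7, -0.2, -0.5]
grip_width: 0.004
```

```bash
python3 - <<'E'
from meas import *
s=get_state(); print(s['t'],Yof(s['tcp_pos']),s['tcp_pos'],s['force'])
E
```

```text
12.95 (np.float64(0.0984459858906352), np.float64(0.038543584116769586)) [0.67057642 0.01545142 0.12254389] [ 0.65094933 -0.21464123 -0.51963395]
```

Emit:
servo_tool:
  motion:
    - {"rx": 0,"ry": 0,"rz": 0,"dx": 0.22,"dy": -0.29,"dz": 0,"jaw": 0}
    - {"rx": 0,"ry": 0,"rz": 0,"dx": 0.25,"dy": -0.2,"dz": 0,"jaw": 0}
    - {"rx": 0,"ry": 0,"rz": 0,"dx": 0.23,"dy": -0.22,"dz": 0,"jaw": 0}
    - {"rx": 0,"ry": 0,"rz": 0,"dx": 0.22,"dy": -0.25,"dz": 0,"jaw": 0}
    - {"rx": 0,"ry": 0,"rz": 0,"dx": 0.19,"dy": -0.27,"dz": 0,"jaw": 0}
    - {"rx": 0,"ry": 0,"rz": 0,"dx": 0.17,"dy": -0.29,"dz": 0,"jaw": 0}
    - {"rx": 0,"ry": 0,"rz": 0,"dx": 0.14,"dy": -0.31,"dz": 0,"jaw": 0}
    - {"rx": 0,"ry": 0,"rz": 0,"dx": 0.12,"dy": -0.33,"dz": 0,"jaw": 0}
    - {"rx": 0,"ry": 0,"rz": 0,"dx": 0.08,"dy": -0.34,"dz": 0,"jaw": 0}
    - {"rx": 0,"ry": 0,"rz": 0,"dx": 0.06,"dy": -0.29,"dz": 0,"jaw": 0}
    - {"rx": 0,"ry": 0,"rz": 0,"dx": 0,"dy": 0,"dz": 0,"jaw": 0}
    - {"rx": 0,"ry": 0,"rz": 0,"dx": 0,"dy": 0,"dz": 0,"jaw": 0}

```text
t: 13.95
tcp_pos: [0.5934, 0.0752, 0.1232]
orientation: [0.746, 0.666, -0.0, -0.001]
force: [-0.2, -1.1, -0.1]
grip_width: 0.004
```

```bash
cat > ball.py <<'E'
from meas import *
s=get_state(); print(s['t'],Yof(s['tcp_pos']),s['tcp_pos'],s['force'])
for n in['top','scene']:
    p,d=snapshot(n); cv2.imwrite(f'pics/{n}b.png',p); W=cloud(n,d); X,Y=rest_belt(n,p,W)
    hsv=cv2.cvtColor(p,cv2.COLOR_BGR2HSV)
    m=((hsv[...,0]<8)|(hsv[...,0]>172))&(hsv[...,1]>180)&(abs(X)<.12)&(Y>.05)&(Y<.15)&(W[...,2]>.1)
    if m.sum()>5:
        x,y=(X[m].min()+X[m].max())/2,(Y[m].min()+Y[m].max())/2
        print('ball',m.sum(),x,y,'value',np.arctan2(y+.0205,x)-.26, 'r',np.hypot(y+.0205,x))
E
python3 ball.py
```

```text
13.95 (np.float64(0.015039551358871698), np.float64(0.08912742532753032)) [0.59343239 0.07515198 0.12317765] [-0.21145373 -1.12550696 -0.14605783]
top belt pts 109 rest 854
  belt Y= -0.0976280660840014 slopes [ 0.0027604  -0.07463721] hue [  7. 174.  94.]
  rest ((0.003910578787326813, -0.03328874707221985), (0.11913836747407913, 0.09988332539796829), 89.72130584716797) Y pct [-0.09296986 -0.09213854 -0.04823408  0.02329365  0.02643175] z 0.16201678485570703
ball 16 -0.015976643877137802 0.12391226845375795 value 1.4209804312740886 r 0.1452933461296048
scene belt pts 338 rest 289
  belt Y= -0.09560532806820682 slopes [-0.00359478 -0.03899535] hue [ 10. 176. 120.]
  rest ((0.010552257299423218, -0.04691541567444801), (0.07122769951820374, 0.11835179477930069), 0.7793886065483093) Y pct [-0.1058776  -0.09941548 -0.05772857  0.00347443  0.01265547] z 0.15944937506678075
ball 84 -0.039588576515236125 0.12468211857183194 value 1.5770064040682348 r 0.15048289917298968
```

Emit:
servo_tool:
  motion:
    - {"rx": 0,"ry": 0,"rz": 0,"dx": 0.03,"dy": -0.3,"dz": 0,"jaw": 0}
    - {"rx": 0,"ry": 0,"rz": 0,"dx": 0.01,"dy": -0.3,"dz": 0,"jaw": 0}
    - {"rx": 0,"ry": 0,"rz": 0,"dx": -0.02,"dy": -0.31,"dz": 0,"jaw": 0}
    - {"rx": 0,"ry": 0,"rz": 0,"dx": -0.03,"dy": -0.15,"dz": 0,"jaw": 0}
    - {"rx": 0,"ry": 0,"rz": 0,"dx": -0.03,"dy": -0.15,"dz": 0,"jaw": 0}
    - {"rx": 0,"ry": 0,"rz": 0,"dx": -0.03,"dy": -0.15,"dz": 0,"jaw": 0}
    - {"rx": 0,"ry": 0,"rz": 0,"dx": 0,"dy": 0,"dz": 0,"jaw": 0}
    - {"rx": 0,"ry": 0,"rz": 0,"dx": 0,"dy": 0,"dz": 0,"jaw": 0}

```text
t: 14.72
tcp_pos: [0.5533, 0.0772, 0.1236]
orientation: [0.746, 0.666, -0.0, -0.001]
force: [0.4, 0.2, -0.6]
grip_width: 0.002
```

```bash
python3 ball.py
```

```text
14.7167 (np.float64(-0.025056903927373763), np.float64(0.08664779906993511)) [0.55331297 0.07722734 0.12363073] [ 0.36416183  0.19114286 -0.6254312 ]
top belt pts 109 rest 876
  belt Y= -0.09784336585924845 slopes [-0.00577399 -0.06885014] hue [  7. 173.  89.]
  rest ((0.0020737014710903168, -0.04374365508556366), (0.09884218871593475, 0.09624451398849487), 89.87297058105469) Y pct [-0.09325329 -0.09207118 -0.04627288  0.00339256  0.00569097] z 0.16217975799583534
ball 9 -0.0643339340674669 0.10537255297512813 value 1.7832874272460704 r 0.14136037162187148
scene belt pts 340 rest 365
  belt Y= -0.09570485896425845 slopes [ 0.00791363 -0.04696814] hue [ 10. 176. 101.]
  rest ((0.0013305097818374634, -0.04320846498012543), (0.12402481585741043, 0.09138542413711548), 88.23738098144531) Y pct [-0.10603125 -0.0997601  -0.05800666  0.00750173  0.01749879] z 0.15939156471164656
ball 62 -0.056937029015529106 0.11135965059401144 value 1.7184127116503867 r 0.14362727014007468
```

Emit:
servo_tool:
  motion:
    - {"rx": 0,"ry": 0,"rz": 0,"dx": -0.03,"dy": -0.1,"dz": 0,"jaw": 0}
    - {"rx": 0,"ry": 0,"rz": 0,"dx": -0.03,"dy": -0.1,"dz": 0,"jaw": 0}
    - {"rx": 0,"ry": 0,"rz": 0,"dx": -0.04,"dy": -0.08,"dz": 0,"jaw": 0}
    - {"rx": 0,"ry": 0,"rz": 0,"dx": 0,"dy": 0,"dz": 0,"jaw": 0}
    - {"rx": 0,"ry": 0,"rz": 0,"dx": 0,"dy": 0,"dz": 0,"jaw": 0}

```text
t: 15.23
tcp_pos: [0.5451, 0.0749, 0.1236]
orientation: [0.746, 0.666, -0.0, -0.0]
force: [2.7, -0.0, -0.6]
grip_width: 0.006
```

Emit:
servo_tool:
  motion:
    - {"rx": 0,"ry": 0,"rz": 0,"dx": -0.03,"dy": -0.05,"dz": 0,"jaw": 0}
    - {"rx": 0,"ry": 0,"rz": 0,"dx": 0,"dy": 0,"dz": 0,"jaw": 0}

```text
t: 15.4
tcp_pos: [0.5437, 0.0743, 0.1236]
orientation: [0.746, 0.666, 0.0, -0.0]
force: [3.2, -0.2, -0.6]
grip_width: 0.004
```

Emit:
servo_tool:
  motion:
    - {"rx": 0,"ry": 0,"rz": 0,"dx": -0.03,"dy": -0.06,"dz": 0,"jaw": 0}
    - {"rx": 0,"ry": 0,"rz": 0,"dx": -0.02,"dy": -0.05,"dz": 0,"jaw": 0}
    - {"rx": 0,"ry": 0,"rz": 0,"dx": 0,"dy": 0,"dz": 0,"jaw": 0}
    - {"rx": 0,"ry": 0,"rz": 0,"dx": 0,"dy": 0,"dz": 0,"jaw": 0}

```text
t: 15.73
tcp_pos: [0.5421, 0.0736, 0.124]
orientation: [0.746, 0.666, 0.002, 0.001]
force: [6.5, 1.5, -4.0]
grip_width: 0.005
```

```bash
python3 ball.py|grep -v -e rest -e belt
```

```text
15.7333 (np.float64(-0.03577461905723007), np.float64(0.08175233961980236)) [0.54210997 0.07357663 0.12398657] [ 6.45886127  1.47796114 -4.03682225]
ball 10 -0.0818317306083983 0.09345964035233759 value 1.9335513774170667 r 0.14029694139075022
ball 64 -0.08264381483842174 0.11040992496004048 value 1.8739152284854879 r 0.15481410977068844
```

Emit:
servo_tool:
  motion:
    - {"rx": 0,"ry": 0,"rz": 0,"dx": -0.04,"dy": -0.08,"dz": 0,"jaw": 0}
    - {"rx": 0,"ry": 0,"rz": 0,"dx": -0.04,"dy": -0.08,"dz": 0,"jaw": 0}
    - {"rx": 0,"ry": 0,"rz": 0,"dx": 0,"dy": 0,"dz": 0,"jaw": 0}
    - {"rx": 0,"ry": 0,"rz": 0,"dx": 0,"dy": 0,"dz": 0,"jaw": 0}

```text
t: 16.17
tcp_pos: [0.5413, 0.0732, 0.1249]
orientation: [0.747, 0.665, 0.006, 0.003]
force: [18.6, 6.4, -11.0]
grip_width: 0.005
```

```bash
python3 ball.py|grep -v -e rest -e belt
```

```text
16.1667 (np.float64(-0.036503561467226914), np.float64(0.08125394606782405)) [0.5413293  0.07316395 0.12494166] [ 18.63047261   6.38729191 -10.9658821 ]
ball 7 -0.08305960328620049 0.09204632210703098 value 1.9465754981208072 r 0.13987698995145906
ball 64 -0.08329582911128816 0.10878525834817748 value 1.8831395204733454 r 0.1537949062013821
```

Emit:
servo_tool:
  motion:
    - {"rx": 0,"ry": 0,"rz": 0,"dx": 0.15,"dy": 0.3,"dz": 0,"jaw": 0}
    - {"rx": 0,"ry": 0,"rz": 0,"dx": 0.25,"dy": 0.5,"dz": 0,"jaw": 0}
    - {"rx": 0,"ry": 0,"rz": 0,"dx": 0,"dy": 0,"dz": -0.7,"jaw": 0}
    - {"rx": 0,"ry": 0,"rz": 0,"dx": 0,"dy": 0,"dz": -1,"jaw": 0}
    - {"rx": 0,"ry": 0,"rz": 0,"dx": 0,"dy": 0,"dz": -1,"jaw": 0}
    - {"rx": 0,"ry": 0,"rz": 0,"dx": 0,"dy": 0,"dz": -1,"jaw": 0}
    - {"rx": 0,"ry": 0,"rz": 0,"dx": 0.8,"dy": 0,"dz": -1,"jaw": 0}
    - {"rx": 0,"ry": 0,"rz": 0,"dx": 0.8,"dy": 0,"dz": -1,"jaw": 0}
    - {"rx": 0,"ry": 0,"rz": 0,"dx": 0,"dy": 0,"dz": -1,"jaw": 0}
    - {"rx": 0,"ry": 0,"rz": 0,"dx": 0,"dy": 0,"dz": -1,"jaw": 0}
    - {"rx": 0,"ry": 0,"rz": 0,"dx": 0,"dy": 0,"dz": -1,"jaw": 0}
    - {"rx": 0,"ry": 0,"rz": 0,"dx": 0,"dy": 0,"dz": 0,"jaw": 0}
    - {"rx": 0,"ry": 0,"rz": 0,"dx": 0,"dy": 0,"dz": 0,"jaw": 0}

```text
t: 17.35
tcp_pos: [0.5661, 0.1284, 0.3868]
orientation: [0.746, 0.666, 0.001, 0.001]
force: [-0.7, -0.2, -0.5]
grip_width: 0.004
```

```bash
python3 ball.py; python3 - <<'E'
from meas import *
s=get_state(); p,d=snapshot('wrist'); W=cloud('wrist',d,s); rest_belt('wrist',p,W); cv2.imwrite('pics/w5.png',p)
for n in ['scene','top']:
    p,d=snapshot(n); W=cloud(n,d); hsv=cv2.cvtColor(p,cv2.COLOR_BGR2HSV)
    v=W[...,:2]-[.5684,-.0117]; y=np.radians(-6.5); X=v@[np.cos(y),np.sin(y)];Y=v@[-np.sin(y),np.cos(y)];Z=W[...,2]
    m=(hsv[...,2]<60)&(X<-.09)&(X>-.19)&(Y<-.08)&(Y>-.25)&(abs(Z-.254)<.025); print(n,'pull',m.sum(),[ (a[m].min(),np.median(a[m]),a[m].max()) for a in (X,Y,Z)] if m.any() else '')
    m=(abs(Z-.288)<.006)&(X<-.047)&(X>-.14)&(Y>-.3)&(Y<-.09)&(hsv[...,0]>50)&(hsv[...,0]<90); print(' cover',m.sum(),np.polyfit(Y[m],X[m],1),Y[m].min(),Y[m].max())
    m=(Z>.296)&(Z<.304)&(abs(X)<.07); print(' tower X',np.percentile(X[m],[1,99]),'Y',np.percentile(Y[m],[1,99]))
E
cp pics/topb.png pics/t5.png; python3 -c "
import cv2,numpy as np
a=cv2.imread('pics/sceneb.png')[90:290,210:410];b=cv2.imread('pics/topb.png')[120:320,280:480]
cv2.imwrite('pics/c5.png',np.hstack([cv2.resize(x,(400,400),interpolation=cv2.INTER_CUBIC) for x in(a,b)]))"
```

```text
17.35 (np.float64(-0.01813412632178849), np.float64(0.13891615344519875)) [0.5661082  0.12837602 0.38677293] [-0.67804242 -0.17542901 -0.49911207]
top belt pts 110 rest 1089
  belt Y= -0.09753716750463574 slopes [-0.00743618 -0.06164218] hue [  6.5 174.5  88.5]
  rest ((0.002055153250694275, -0.033299073576927185), (0.12214332073926926, 0.09792520105838776), 87.77410888671875) Y pct [-0.09611103 -0.09192244 -0.03498361  0.02567034  0.02688689] z 0.16212878949403783
ball 62 -0.07267702224094583 0.09796361010070195 value 1.8610807376403964 r 0.13898048956562956
scene belt pts 340 rest 657
  belt Y= -0.09552822290665651 slopes [ 0.00082007 -0.03825492] hue [ 10.  176.5 119. ]
  rest ((0.0010140836238861084, -0.03777991235256195), (0.13747869431972504, 0.0907096266746521), 89.87229919433594) Y pct [-0.1065762  -0.09734101 -0.03022909  0.02927325  0.03090646] z 0.1594389950766828
ball 70 -0.04610815643850969 0.12129527450056213 value 1.6251857214694452 r 0.14910352766064203
wrist belt pts 12 rest 797
  rest ((-0.021668605506420135, -0.04800236597657204), (0.05292264372110367, 0.1011995002
[... 338 characters left out ...]
), (np.float64(0.2527378312326742), np.float64(0.2571362832051261), np.float64(0.261903736424108))]
 cover 39 [-0.29751822 -0.12739435] -0.27324628877751356 -0.1111583849848507
 tower X [-0.04426169  0.05405426] Y [-1.58082792 -0.11570574]
top pull 49 [(np.float64(-0.1266221813797974), np.float64(-0.11861334144465482), np.float64(-0.10836045014671536)), (np.float64(-0.16233688714287017), np.float64(-0.14646396626352187), np.float64(-0.1352223498926077)), (np.float64(0.25388650213391273), np.float64(0.26484446124372507), np.float64(0.27219970151956047))]
 cover 121 [-0.30740773 -0.13335501] -0.2835011844143402 -0.11695509132782396
 tower X [-0.03826352  0.04322519] Y [-0.29806602 -0.11784437]
```

View pics/c5.png

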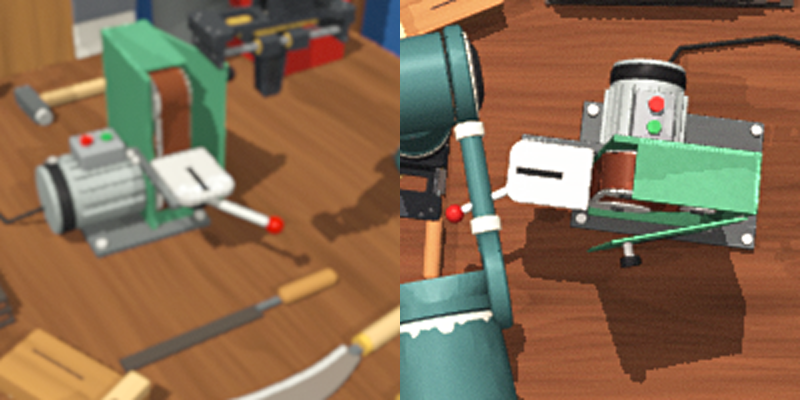

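The rest sits close to the belt, the lever has swung to the front-left (ball at top-view px ≈(307,227)), and file and blade are unmoved. Top data: knob ≈1.86, gap ≈3.8 mm. Cover next.

Emit:
servo_tool:
  motion:
    - {"rx": 0,"ry": 0,"rz": 0,"dx": 0,"dy": -1,"dz": 0,"jaw": 0}
    - {"rx": 0,"ry": 0,"rz": 0,"dx": 0,"dy": -1,"dz": 0,"jaw": 0}
    - {"rx": 0,"ry": 0,"rz": 0,"dx": 0,"dy": -1,"dz": 0,"jaw": 0}
    - {"rx": 0,"ry": 0,"rz": 0,"dx": 0,"dy": -1,"dz": 0,"jaw": 0}
    - {"rx": 0,"ry": 0,"rz": 0,"dx": -0.9,"dy": -0.9,"dz": 0,"jaw": 0}
    - {"rx": 0,"ry": 0,"rz": 0,"dx": -0.95,"dy": 0,"dz": 0,"jaw": 0}
    - {"rx": 0,"ry": 0,"rz": 0,"dx": -0.95,"dy": 0,"dz": 0,"jaw": 0}
    - {"rx": 0,"ry": 0,"rz": 0,"dx": -0.95,"dy": 0,"dz": 0,"jaw": 0}
    - {"rx": 0,"ry": 0,"rz": 0,"dx": -0.95,"dy": 0,"dz": 0,"jaw": 0}
    - {"rx": 0,"ry": 0,"rz": 0,"dx": -0.95,"dy": 0,"dz": 0,"jaw": 0}
    - {"rx": 0,"ry": 0,"rz": 0,"dx": -0.95,"dy": 0,"dz": 0,"jaw": 0}
    - {"rx": 0,"ry": 0,"rz": 0,"dx": -0.95,"dy": 0,"dz": 0,"jaw": 0}
    - {"rx": 0,"ry": 0,"rz": 0,"dx": -0.95,"dy": 0,"dz": 0,"jaw": 0}
    - {"rx": 0,"ry": 0,"rz": 0,"dx": -0.95,"dy": 0,"dz": 0,"jaw": 0}
    - {"rx": 0,"ry": 0,"rz": 0,"dx": 0,"dy": 0,"dz": 0,"jaw": 0}
    - {"rx": 0,"ry": 0,"rz": 0,"dx": 0,"dy": 0,"dz": 0,"jaw": 0}

```text
t: 18.93
tcp_pos: [0.3869, -0.1375, 0.3833]
orientation: [0.747, 0.664, -0.0, -0.001]
force: [-0.2, 1.1, -0.9]
grip_width: 0.003
```

```bash
python3 - <<'E'
from meas import *
s=get_state(); print(s['t'],Yof(s['tcp_pos']),s['tcp_pos'],s['force'],s['joint_pos'])
E
```

```text
18.9333 (np.float64(-0.16608413132976743), np.float64(-0.14558067283214893)) [ 0.38690328 -0.1375436   0.3832739 ] [-0.2495187   1.0816022  -0.87654404] [-4.02530087e-01 -3.07845150e-01  1.90475572e+00  3.47614625e-04
  1.54753241e+00 -2.84758082e-01]
```

Emit:
servo_tool:
  motion:
    - {"rx": 0,"ry": 0,"rz": 0,"dx": 0,"dy": 0,"dz": 0.88,"jaw": 0}
    - {"rx": 0,"ry": 0,"rz": 0,"dx": 0,"dy": 0,"dz": 0.88,"jaw": 0}
    - {"rx": 0,"ry": 0,"rz": 0,"dx": 0,"dy": 0,"dz": 0.88,"jaw": 0}
    - {"rx": 0,"ry": 0,"rz": 0,"dx": 0,"dy": 0,"dz": 0.88,"jaw": 0}
    - {"rx": 0,"ry": 0,"rz": 0,"dx": 0,"dy": 0,"dz": 0.88,"jaw": 0}
    - {"rx": 0,"ry": 0,"rz": 0,"dx": 0,"dy": 0,"dz": 0,"jaw": 0}
    - {"rx": 0,"ry": 0,"rz": 0,"dx": 0,"dy": 0,"dz": 0,"jaw": 0}

```text
t: 19.52
tcp_pos: [0.3865, -0.1351, 0.2511]
orientation: [0.746, 0.666, -0.001, -0.002]
force: [-0.8, -0.4, 1.2]
grip_width: 0.006
```

Emit:
servo_tool:
  motion:
    - {"rx": 0,"ry": 0,"rz": 0,"dx": 0,"dy": 0.3,"dz": 0,"jaw": 0}
    - {"rx": 0,"ry": 0,"rz": 0,"dx": 0,"dy": 0.3,"dz": 0,"jaw": 0}
    - {"rx": 0,"ry": 0,"rz": 0,"dx": 0.1,"dy": 0.3,"dz": 0,"jaw": 0}
    - {"rx": 0,"ry": 0,"rz": 0,"dx": 0.1,"dy": 0.3,"dz": 0,"jaw": 0}
    - {"rx": 0,"ry": 0,"rz": 0,"dx": 0.1,"dy": 0.3,"dz": 0,"jaw": 0}
    - {"rx": 0,"ry": 0,"rz": 0,"dx": 0.1,"dy": 0.2,"dz": 0,"jaw": 0}
    - {"rx": 0,"ry": 0,"rz": 0,"dx": 0.1,"dy": 0.1,"dz": 0,"jaw": 0}
    - {"rx": 0,"ry": 0,"rz": 0,"dx": 0,"dy": 0,"dz": 0,"jaw": 0}
    - {"rx": 0,"ry": 0,"rz": 0,"dx": 0,"dy": 0,"dz": 0,"jaw": 0}

```text
t: 20.27
tcp_pos: [0.4433, -0.1277, 0.2524]
orientation: [0.746, 0.666, -0.0, -0.0]
force: [0.6, -0.4, 0.3]
grip_width: 0.006
```

```bash
cat > cov.py <<'E'
from meas import *
s=get_state(); print(s['t'],Yof(s['tcp_pos']),s['tcp_pos'],s['force'])
for n in ['scene','top']:
    p,d=snapshot(n); cv2.imwrite(f'pics/{n}b.png',p); W=cloud(n,d); hsv=cv2.cvtColor(p,cv2.COLOR_BGR2HSV)
    v=W[...,:2]-[.5684,-.0117]; y=np.radians(-6.5); X=v@[np.cos(y),np.sin(y)];Y=v@[-np.sin(y),np.cos(y)];Z=W[...,2]
    m=(abs(Z-.286)<.008)&(X<-.035)&(X>-.14)&(Y>-.3)&(Y<-.09)&(hsv[...,0]>50)&(hsv[...,0]<90)
    if m.sum()>10: print(n,' cover',m.sum(),np.polyfit(Y[m],X[m],1),Y[m].min(),Y[m].max(),np.percentile(X[m],[2,50,98]))
E
python3 cov.py
```

```text
20.2667 (np.float64(-0.11118494581329783), np.float64(-0.129431562180752)) [ 0.4432777  -0.12771306  0.25243854] [ 0.62748522 -0.38951143  0.31169723]
scene  cover 50 [-0.19985497 -0.09062537] -0.24625308630491163 -0.10747192533789492 [-0.11665885 -0.05708599 -0.04790542]
top  cover 14 [-0.24789193 -0.11411218] -0.29717816603125446 -0.2731753205912337 [-0.04612061 -0.04385192 -0.03883871]
```

Continue slowly until the force rises at the stop.

Emit:
servo_tool:
  motion:
    - {"rx": 0,"ry": 0,"rz": 0,"dx": 0,"dy": 0.1,"dz": 0,"jaw": 0}
    - {"rx": 0,"ry": 0,"rz": 0,"dx": 0,"dy": 0.1,"dz": 0,"jaw": 0}
    - {"rx": 0,"ry": 0,"rz": 0,"dx": 0,"dy": 0.1,"dz": 0,"jaw": 0}
    - {"rx": 0,"ry": 0,"rz": 0,"dx": 0,"dy": 0,"dz": 0,"jaw": 0}
    - {"rx": 0,"ry": 0,"rz": 0,"dx": 0,"dy": 0,"dz": 0,"jaw": 0}

```text
t: 20.78
tcp_pos: [0.4523, -0.1292, 0.2526]
orientation: [0.746, 0.666, -0.0, 0.0]
force: [-0.3, -0.7, -0.4]
grip_width: 0.009
```

Emit:
servo_tool:
  motion:
    - {"rx": 0,"ry": 0,"rz": 0,"dx": 0,"dy": 0.1,"dz": 0,"jaw": 0}
    - {"rx": 0,"ry": 0,"rz": 0,"dx": 0,"dy": 0,"dz": 0,"jaw": 0}
    - {"rx": 0,"ry": 0,"rz": 0,"dx": 0,"dy": 0,"dz": 0,"jaw": 0}

```text
t: 21.03
tcp_pos: [0.4552, -0.1295, 0.2527]
orientation: [0.746, 0.666, 0.0, 0.0]
force: [-0.3, 0.5, -0.2]
grip_width: 0.009
```

Emit:
servo_tool:
  motion:
    - {"rx": 0,"ry": 0,"rz": 0,"dx": 0,"dy": 0.1,"dz": 0,"jaw": 0}
    - {"rx": 0,"ry": 0,"rz": 0,"dx": 0,"dy": 0,"dz": 0,"jaw": 0}
    - {"rx": 0,"ry": 0,"rz": 0,"dx": 0,"dy": 0,"dz": 0,"jaw": 0}

```text
t: 21.28
tcp_pos: [0.4583, -0.1298, 0.2527]
orientation: [0.746, 0.666, 0.0, 0.0]
force: [-0.7, 1.2, -0.7]
grip_width: 0.004
```

```bash
python3 cov.py; python3 -c "
import cv2,numpy as np
a=cv2.imread('pics/sceneb.png')[70:220,210:410];b=cv2.imread('pics/topb.png')[160:310,300:500]
cv2.imwrite('pics/c6.png',np.hstack([cv2.resize(x,(400,300),interpolation=cv2.INTER_CUBIC) for x in(a,b)]))"
```

```text
21.2833 (np.float64(-0.09606483489483043), np.float64(-0.1298195322453447)) [ 0.4582567  -0.12981019  0.25268581] [-0.65173818  1.22576494 -0.6770649 ]
scene  cover 31 [-0.15510751 -0.07130694] -0.15555533270775349 -0.10288247843014833 [-0.10174842 -0.04417787 -0.04213884]
```

View pics/c6.png

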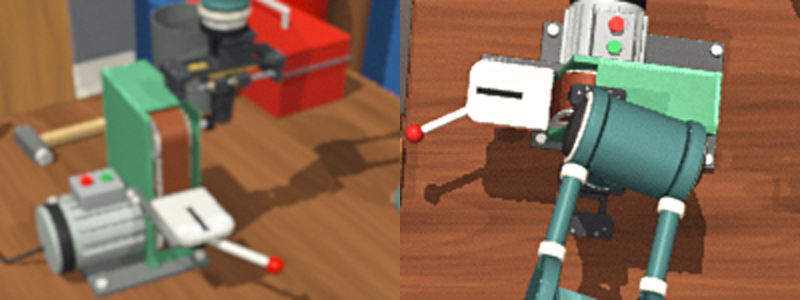

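The cover now looks almost flush with the tower (scene crop ≈(195,115)), with the finger at the pull. I'll press on until the stop shows as force.

Emit:
servo_tool:
  motion:
    - {"rx": 0,"ry": 0,"rz": 0,"dx": 0,"dy": 0.08,"dz": 0,"jaw": 0}
    - {"rx": 0,"ry": 0,"rz": 0,"dx": 0,"dy": 0.08,"dz": 0,"jaw": 0}
    - {"rx": 0,"ry": 0,"rz": 0,"dx": 0,"dy": 0,"dz": 0,"jaw": 0}
    - {"rx": 0,"ry": 0,"rz": 0,"dx": 0,"dy": 0,"dz": 0,"jaw": 0}

```text
t: 21.72
tcp_pos: [0.4625, -0.13, 0.2526]
orientation: [0.746, 0.666, -0.0, -0.001]
force: [-4.1, 1.8, 1.9]
grip_width: 0.007
```

Emit:
servo_tool:
  motion:
    - {"rx": 0,"ry": 0,"rz": 0,"dx": 0,"dy": 0.06,"dz": 0,"jaw": 0}
    - {"rx": 0,"ry": 0,"rz": 0,"dx": 0,"dy": 0,"dz": 0,"jaw": 0}
    - {"rx": 0,"ry": 0,"rz": 0,"dx": 0,"dy": 0,"dz": 0,"jaw": 0}

```text
t: 21.97
tcp_pos: [0.4625, -0.1299, 0.2526]
orientation: [0.746, 0.666, -0.001, -0.002]
force: [-8.7, 2.0, 5.4]
grip_width: 0.006
```

Emit:
servo_tool:
  motion:
    - {"rx": 0,"ry": 0,"rz": 0,"dx": 0,"dy": 0.06,"dz": 0,"jaw": 0}
    - {"rx": 0,"ry": 0,"rz": 0,"dx": 0,"dy": 0,"dz": 0,"jaw": 0}
    - {"rx": 0,"ry": 0,"rz": 0,"dx": 0,"dy": 0,"dz": 0,"jaw": 0}

```text
t: 22.22
tcp_pos: [0.4626, -0.13, 0.2526]
orientation: [0.746, 0.666, -0.003, -0.003]
force: [-15.2, 2.8, 9.0]
grip_width: 0.004
```

Emit:
servo_tool:
  motion:
    - {"rx": 0,"ry": 0,"rz": 0,"dx": 0,"dy": -0.4,"dz": 0,"jaw": 0}
    - {"rx": 0,"ry": 0,"rz": 0,"dx": 0,"dy": -1,"dz": 0,"jaw": 0}
    - {"rx": 0,"ry": 0,"rz": 0,"dx": 0,"dy": -0.6,"dz": 0,"jaw": 0}
    - {"rx": 0,"ry": 0,"rz": 0,"dx": 0,"dy": 0,"dz": -1,"jaw": 0}
    - {"rx": 0,"ry": 0,"rz": 0,"dx": 0,"dy": 0,"dz": -1,"jaw": 0}
    - {"rx": 0,"ry": 0,"rz": 0,"dx": 0,"dy": 0,"dz": -1,"jaw": 0}
    - {"rx": 0,"ry": 0,"rz": 0,"dx": 0,"dy": 0,"dz": -1,"jaw": 0}
    - {"rx": 0,"ry": 0,"rz": 0,"dx": -1,"dy": 0,"dz": 0,"jaw": 0}
    - {"rx": 0,"ry": 0,"rz": 0,"dx": -1,"dy": 0,"dz": 0,"jaw": 0}
    - {"rx": 0,"ry": 0,"rz": 0,"dx": -1,"dy": 0,"dz": 0,"jaw": 0}
    - {"rx": 0,"ry": 0,"rz": 0,"dx": -1,"dy": 0,"dz": 0,"jaw": 0}
    - {"rx": 0,"ry": 0,"rz": 0,"dx": -1,"dy": 0,"dz": 0,"jaw": 0}
    - {"rx": 0,"ry": 0,"rz": 0,"dx": -1,"dy": 0,"dz": 0,"jaw": 0}
    - {"rx": 0,"ry": 0,"rz": 0,"dx": -1,"dy": 0,"dz": 0,"jaw": 0}
    - {"rx": 0,"ry": 0,"rz": 0,"dx": -1,"dy": 0,"dz": 0,"jaw": 0}
    - {"rx": 0,"ry": 0,"rz": 0,"dx": -1,"dy": 0,"dz": 0,"jaw": 0}
    - {"rx": 0,"ry": 0,"rz": 0,"dx": -1,"dy": 0,"dz": 0,"jaw": 0}
    - {"rx": 0,"ry": 0,"rz": 0,"dx": 0,"dy": 0,"dz": 0,"jaw": 0}
    - {"rx": 0,"ry": 0,"rz": 0,"dx": 0,"dy": 0,"dz": 0,"jaw": 0}

```text
t: 23.8
tcp_pos: [0.3722, -0.4233, 0.372]
orientation: [0.747, 0.665, 0.0, 0.0]
force: [-0.4, 0.5, -0.2]
grip_width: 0.007
```

```bash
python3 cov.py; python3 ball.py; python3 - <<'E'
from meas import *
W0=np.load('top0.npy')
for t in ['file','dao_a']:
    p,d=snapshot('top'); W=cloud('top',d)
    for o in outline_of('top',t)[:3]: print(t,round(o['confidence'],2),o['rect'],np.round(np.nanmedian(W[o['mask']],0),3))
a=cv2.imread('pics/sceneb.png')[90:290,210:410];b=cv2.imread('pics/topb.png')[120:320,280:480]
cv2.imwrite('pics/c7.png',np.hstack([cv2.resize(x,(400,400),interpolation=cv2.INTER_CUBIC) for x in(a,b)]))
E
```

```text
23.8 (np.float64(-0.14835075241387585), np.float64(-0.4311358583693447)) [ 0.3721969  -0.42327067  0.37204156] [-0.39311822  0.52778457 -0.18007037]
scene  cover 26 [-0.02029364 -0.04250833] -0.14458999687373625 -0.10512759869035378 [-0.04263188 -0.03973771 -0.03738929]
top  cover 152 [-0.00428669 -0.04433145] -0.29743805028254666 -0.10799783243405081 [-0.04572671 -0.04374252 -0.03901042]
23.9 (np.float64(-0.14810779050265624), np.float64(-0.42930921582444226)) [ 0.37264508 -0.42148328  0.37256562] [-0.12340692 -0.3940076   0.69998076]
top belt pts 111 rest 1104
  belt Y= -0.09793607466196387 slopes [ 0.00209378 -0.07123951] hue [  7. 175. 113.]
  rest ((0.0034504681825637817, -0.03467387706041336), (0.09937448799610138, 0.12285464257001877), 0.015506387688219547) Y pct [-0.09608979 -0.09204885 -0.03515216  0.02536334  0.0267599 ] z 0.16208363631552278
ball 62 -0.07290134035265279 0.09779947189538624 value 1.863074404343381 r 0.1389581608828377
scene belt pts 338 rest 644
  belt Y= -0.09570779897175459 slopes [ 0.00852146 -0.04677553] hue [ 10. 176. 120.]
  rest ((8.565932512283325e-05, -0.03710871934890747), (0.13777382671833038, 0.09020594507455826), 89.7751693725586) Y pct [-0.10610053 -0.09822217 -0.02835054  0.03000344  0.03183598] z 0.15941044014288155
ball 57 -0.0686236162624217 0.10473377542891354 value 1.812075142844319 r 0.1428030084315861
file 0.69 [290.9, 147.9, 16.2, 114.1] [0.601 0.124 0.008]
file 0.16 [337.8, 188.5, 38.4, 40.9] [ 0.563 -0.044  0.162]
dao_a 0.92 [206.7, 157.3, 32.1, 116.3] [0.581 0.382 0.012]
dao_a 0.83 [239.4, 164.1, 24.3, 115.2] [0.556 0.274 0.012]
dao_a 0.7 [178.1, 156.1, 28.6, 117.7] [0.587 0.479 0.012]
```

View pics/c7.png

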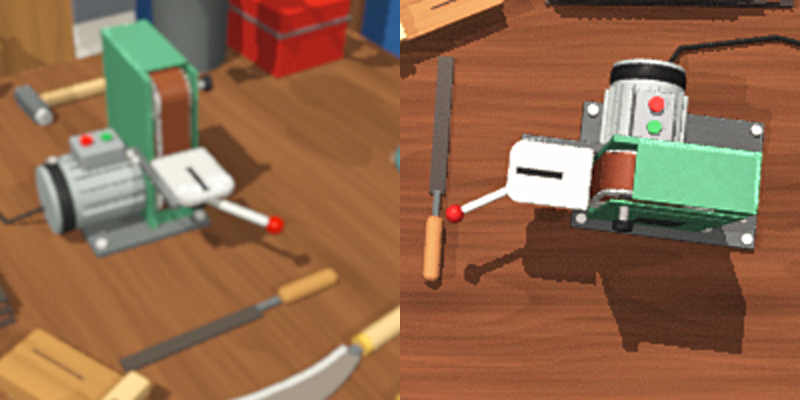

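The picture shows the cover flush on the tower, the rest just short of the belt, the lever at front-left, and the bystanders where they were. Handing in.

```bash
python3 -c "
from station import *
job_done()"
```

```text
the job is handed in; nothing more can be done
```

The grinder is ready and the job is handed in. I pushed the rest up first, then turned the knob tight, then shut the cover. It took about 24 s of the 64 s allowed.

- **Work rest:** the gap is about 4 mm (3.8 to 4.1 mm from the top camera and the push travel). I pushed it up in stages and saw only about 5.5 N of sliding friction, so no sign of it touching the belt. It did not move while I turned the knob.
- **Clamp knob:** I turned it by the lever to the hard stop, where the force rose to about 20 N with almost no further movement. The top camera reads 1.86 rad. The scene camera reads 1.81 rad; it sees only one side of the ball and is off by several mm, so I trusted the top camera and the force.
- **Belt cover:** I pushed it until it stopped moving and the force reached 15 N. Afterwards the top camera measured it parallel to the tower, within about 0.004 rad. The scene camera's coarser fit gave 0.02 rad.
- **Blades and file:** I never touched them, and they read at their starting places within a few mm of detection noise.
- **Unclear reading:** the top camera's automatic rectangle around the rest came out 3 mm too long in the last check. Some of its points lay past the plate's inner edge, so I took the gap from the outer edge and the push travel instead.

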